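# Put the pile of battery packs on charge

### The arm

A 6-joint arm with a two-finger parallel gripper is mounted at the origin on the work surface. World frame = base frame: x ahead of the robot, y to its left, z up, the work surface at z = 0. Lengths are in m, angles in degrees, forces in N, time in s.
With the tool pointing down it reaches from about 0.4 to 0.825 m from the base axis. Payload 7 kg.
Tool frame: the origin (TCP) lies at the very end of the fingers, on their centre line; the grasp point (between the pads) lies 19 mm behind it; x points along the fingers, y is the direction in which the jaws open and shut, and the axes are right-handed (so a half turn about x gives the same grasp; the last joint's range is limited). The gripper opens to 88 mm and grips with 3 to 60 N. Pads are 19 mm wide; open, the fingers measure 130 mm over their backs; the gripper's body (78 mm by 193 mm) begins 47 mm behind the grasp point.
Start: joints at [85.434, 20.546, 0.682, 0, -70.136, -16.507], TCP at [0.243, 0.63, 0.227] pointing down, gripper open.
Joint ranges: [-176.03, 176.03], [-82.01, 121.73], [-58.28, 71.71], [-173.87, 95.51], [-174.79, -0.11], [-173.66, 173.66]. Speed limits (degrees/s): [136.94, 136.94, 172.46, 180, 180, 180].

### API

Orientations are given as [roll, pitch, yaw] about the fixed x, y, z axes, in that order (R = Rz(yaw) Ry(pitch) Rx(roll)).
In Python, from plant import monitor, eyes, ticket gives the robot as it stands. The module is installed in compiled form; this text tells all that it offers.
- The arm moves only by the shell command python3 -m crank 'ROWS'. ROWS is JSON, a list of rows, each an object with "linear": the shift along the world's x, y, z in units of 60 mm (1.0 is 60 mm), a list of three; "rot": the turn, a rotation vector about the world's x, y, z in units of 5 degrees (1.0 is 5 degrees), a list of three; "hand": the opening, from 0 (shut) to 1 (fully open). In form: [{"linear": [tx, ty, tz], "rot": [ax, ay, az], "hand": hand}, ...]. A call has 1 to 20 rows; each row shifts and turns the pose as measured when the row begins; what a row does not reach is not made up. A row lasts 1/8 s, in which the tool goes at most 62.5 mm and 10.7 degrees, less where a joint would pass 70% of its speed; a pose out of reach is approached as far as the arm can. A call is refused whole if a number of a shift passes 1 or a number of a turn 1, either way. A call with a gripper value outside its range is refused whole. The fingers move at their own pace and stop on an object; the grip force is fixed at half the most. Time passes only in rows, so rows that do not move let the fingers close. It gives the time, the measured TCP pose, the force and the opening at its end, in the units of the state.
- monitor.get_obs(): the state, without advancing time (a new reading comes with each control period).
- eyes.snapshot(name): name is "scene" or "top" or "wrist"; returns a dict with "image" (480x640x3 uint8, red, green, blue), "depth" (480x640 float32, m along the optical axis (not along the pixel's ray), 0 where there is no reading), "K" (3x3 intrinsics, pixels), "camera_from_world" (4x4, takes a point from world to camera coordinates); the wrist camera has in their place "hand_eye" (4x4, takes a point from camera to tool coordinates, whose origin is the TCP and whose axes are the tool frame's). Camera axes: x right, y up, looking along -z (the intrinsics and any distortion apply to the point x, -y, -z); pixel columns grow to the right and rows downward; lengths in m; the calibration is good to about 2 mm. A picture is of the moment at which its call begins: read the wrist's pose just before it.
- ticket.close_job(): hands the job in, once; it reports no verdict.
The state is a dict: "clock": time; "joint_pos": joint angles; "qvel": joint speeds; "tau": joint torques, N m; "tool_pos": TCP position; "orientation": TCP orientation; "force": force on the tool from outside, world axes, zero at the start; "moment": the same for the moment, N m; "opening": finger opening in m.
Only numpy, scipy, OpenCV 4.12 (cv2) and the standard library are available. Lean on these libraries where they do the work, as an engineer would, in place of code of your own. Each camera call takes 0.05 s, during which the arm holds its last target.

### The job

Put the piled-up battery packs on charge: working from the top of the pile down, lift off one pack at a time and lower it, without dropping it, into the charger of its own colour and size, contact nose to the charger's contacts, so that it sits flat and fully home. Leave the tub of brass inserts and the calliper where they are.

Things in the scene. Friction and masses are not known exactly. Their poses are not given: they have to be found in the camera images.
- pack_yellow: Grey battery pack, 64 long (x) x 32 wide (y) x 26 mm high, yellow cap on the -x end, yellow collar before the nose. The last 14 mm at +x are a black nose, 15 mm wide, with brass contacts; the rest is full width: grip it across y, middle 7 mm to -x of the origin. 100 g +-30 %. Starts top of the pile, on the green pack. Origin: centre of the underside (mid overall length), z up.
- pack_green: Grey battery pack, 84 long (x) x 41 wide (y) x 30 mm high, green cap on the -x end, green collar before the nose. The last 14 mm at +x are a black nose, 21 mm wide, with brass contacts; the rest is full width: grip it across y, middle 7 mm to -x of the origin. 200 g +-30 %. Starts on the blue pack. Origin: centre of the underside (mid overall length), z up.
- pack_blue: Grey battery pack, 106 long (x) x 52 wide (y) x 34 mm high, blue cap on the -x end, blue collar before the nose. The last 14 mm at +x are a black nose, 28 mm wide, with brass contacts; the rest is full width: grip it across y, middle 7 mm to -x of the origin. 380 g +-30 %. Starts on the red pack. Origin: centre of the underside (mid overall length), z up.
- pack_red: Grey battery pack, 130 long (x) x 64 wide (y) x 40 mm high, red cap on the -x end, red collar before the nose. The last 14 mm at +x are a black nose, 36 mm wide, with brass contacts; the rest is full width: grip it across y, middle 7 mm to -x of the origin. 600 g +-30 %. Starts bottom of the pile, on the bench. Origin: centre of the underside (mid overall length), z up.
- charger_yellow: Fixed black charger, 130 x 68 mm, yellow panel at -x. Flat seat 24 mm above the bench; walls 17 mm higher, play 4 mm all round, flaring to 10. At +x 9 mm high shoulders leave a 27 mm pocket with brass contacts for the nose. Side walls open for fingers: 36 mm, centred 7 mm to -x, deck at seat height. Origin: on the bench under the seated pack's origin; x axis as the seated pack's.
- charger_green: Fixed black charger, 150 x 77 mm, green panel at -x. Flat seat 24 mm above the bench; walls 17 mm higher, play 4 mm all round, flaring to 10. At +x 9 mm high shoulders leave a 33 mm pocket with brass contacts for the nose. Side walls open for fingers: 36 mm, centred 7 mm to -x, deck at seat height. Origin: on the bench under the seated pack's origin; x axis as the seated pack's.
- charger_blue: Fixed black charger, 172 x 88 mm, blue panel at -x. Flat seat 24 mm above the bench; walls 17 mm higher, play 4 mm all round, flaring to 10. At +x 9 mm high shoulders leave a 40 mm pocket with brass contacts for the nose. Side walls open for fingers: 36 mm, centred 7 mm to -x, deck at seat height. Origin: on the bench under the seated pack's origin; x axis as the seated pack's.
- charger_red: Fixed black charger, 196 x 100 mm, red panel at -x. Flat seat 24 mm above the bench; walls 17 mm higher, play 4 mm all round, flaring to 10. At +x 9 mm high shoulders leave a 48 mm pocket with brass contacts for the nose. Side walls open for fingers: 50 mm, centred 7 mm to -x, deck at seat height. Origin: on the bench under the seated pack's origin; x axis as the seated pack's.
- tub: Small open white square tub, 56 x 56 x 34 mm, part full of brass threaded inserts, standing loose on the bench near the chargers. Not to be disturbed. Origin: centre of the underside.
- calliper: Steel digital calliper with a black display housing, 200 mm long (x), jaws (65 mm across y) at its +x end, 13 mm high, lying loose on the bench. Not to be disturbed. Origin: mid-length of the beam, on the bench.
Things that resemble listed ones, but are neither listed nor needed, are in the scene too. Leave any purple look-alike of the pack_yellow alone.

How it is judged:
By the outcome, as a careful person would: the job done as asked, in the order asked, and still so for the second after the job is handed in, with the robot touching nothing.
It also fails if it takes over 131 s, if anything falls off the work surface, if the arm or the gripper's body presses on something with over 40 N, if the wrist force passes 120 N, or if a joint passes its speed limit or range.

## Working session

There is one attempt and no reset: what is moved stays moved. The work goes in short steps, Python scripts to look and compute and a shell command to move; the robot and the scene stay as the last step left them, time stands still between calls to the robot, and variables do not carry over. Pictures are saved under pics/ and viewed, and the job is handed in when it is done.

```bash
mkdir -p pics; ls; python3 - <<'E'
from plant import monitor, eyes
import cv2,numpy as np
print(monitor.get_obs())
for n in ["scene","top","wrist"]:
    s=eyes.snapshot(n)
    cv2.imwrite(f"pics/{n}0.png",s["image"][:,:,::-1])
    np.savez(f"{n}0.npz",**s)
    print(n,s["K"].tolist(),[k for k in s], s.get("camera_from_world",s.get("hand_eye")))
E
```

```text
pics
{'clock': 0.0, 'joint_pos': array([ 8.54331480e+01,  2.05907224e+01,  6.35030867e-01, -1.92482215e-02,
       -7.01359784e+01, -1.65068713e+01]), 'qvel': array([ 0.01980054,  0.10065638, -0.0112102 ,  0.06636307, -0.01320323,
        0.02375995]), 'tau': array([ 6.01464103e-05, -5.82714379e+01,  2.93054491e+01,  6.99716941e+00,
        6.95739698e-03, -1.40613656e-04]), 'tool_pos': array([0.24256479, 0.62939863, 0.22564302]), 'orientation': array([  95.34224964,   89.90656078, -105.7380285 ]), 'force': array([0.13471198, 0.00474256, 0.64416186]), 'moment': array([ 0.03299568, -0.00957687, -0.01103463]), 'opening': 0.08775953893544587}
scene [[434.6642074852129, 0.0, 327.3600239783834], [0.0, 434.6642074852129, 237.0993170732271], [0.0, 0.0, 1.0]] ['image', 'depth', 'K', 'camera_from_world'] [[ 0.47103801  0.88207341 -0.00834877 -0.27411303]
 [-0.76308109  0.41220619  0.49778842  0.37389633]
 [ 0.44252734 -0.22810647  0.86725832 -1.34178263]
 [ 0.          0.          0.          1.        ]]
top [[472.2040701842407, 0.0, 318.87901410326936], [0.0, 472.2040701842407, 238.86551960853092], [0.0, 0.0, 1.0]] ['image', 'depth', 'K', 'camera_from_world'] [[ 0.02013144 -0.99973052  0.01155939  0.00217795]
 [ 0.98769798  0.02167975  0.15486347 -0.56280502]
 [-0.15507234  0.00829956  0.98786825 -1.05140495]
 [ 0.          0.          0.          1.        ]]
wrist [[398.2566075092576, 0.0, 309.18850918478097], [0.0, 398.2566075092576, 235.91250121751807], [0.0, 0.0, 1.0]] ['image', 'depth', 'K', 'hand_eye'] [[-4.00715787e-04  2.51164085e-01 -9.67944441e-01 -1.57757850e-01]
 [ 9.99999871e-01  4.02991305e-04 -3.09417339e-04  2.19517829e-04]
 [ 3.12358671e-04 -9.67944440e-01 -2.51164215e-01 -6.74525886e-02]
 [ 0.00000000e+00  0.00000000e+00  0.00000000e+00  1.00000000e+00]]
```

View pics/top0.png

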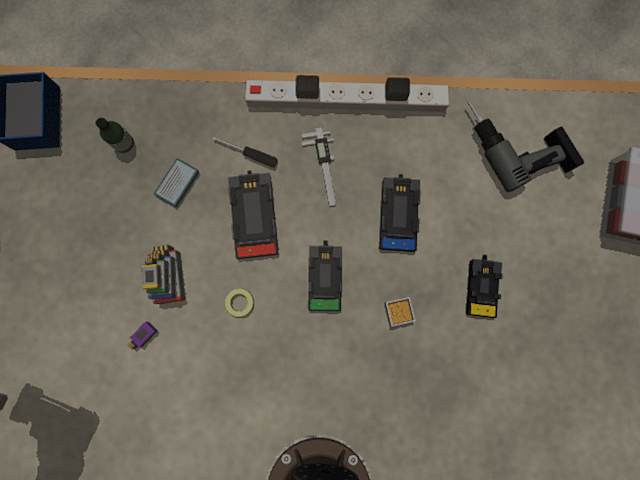

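View pics/scene0.png

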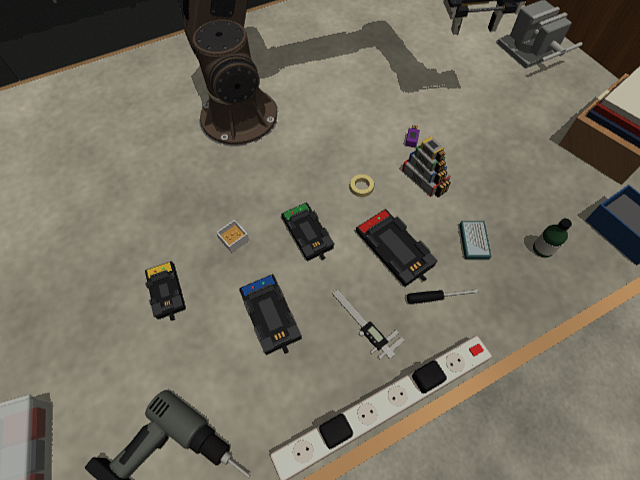

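View pics/wrist0.png

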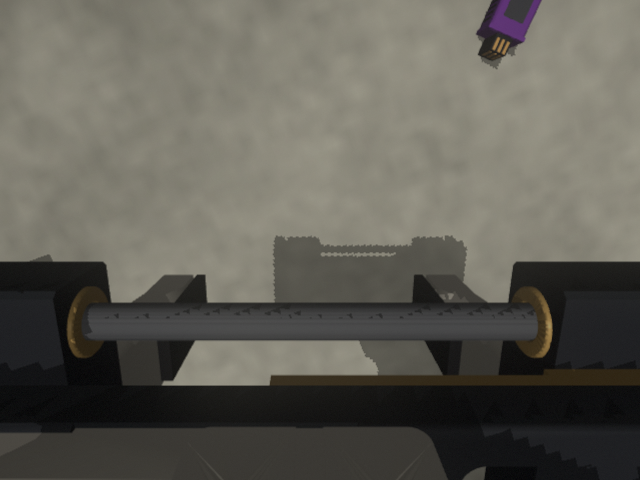

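```bash
cat > h.py <<'E'
from plant import monitor, eyes
import cv2,numpy as np
from scipy.spatial.transform import Rotation as Ro
def state(p=True):
    o=monitor.get_obs(); R=Ro.from_euler('xyz',o['orientation'],degrees=True).as_matrix()
    T=np.eye(4);T[:3,:3]=R;T[:3,3]=o['tool_pos']
    if p: print('t',round(o['clock'],2),'tcp',o['tool_pos'].round(4),'x',R[:,0].round(3),'y',R[:,1].round(3),'yjaw',round(np.degrees(np.arctan2(R[1,1],R[0,1])),2),'F',o['force'].round(1),'op',round(o['opening'],4),'q',o['joint_pos'].round(1))
    return o,T
def snap(n):
    o,T=state(False); s=dict(eyes.snapshot(n))
    s['c2w']=T@s['hand_eye'] if n=='wrist' else np.linalg.inv(s['camera_from_world'])
    return s
def load(n):
    s=dict(np.load(n)); s['c2w']=np.linalg.inv(s['camera_from_world']) if 'camera_from_world' in s else s['hand_eye']; return s
def ray(s,uv):
    K=s['K'];uv=np.atleast_2d(np.array(uv,float))
    d=np.c_[(uv[:,0]-K[0,2])/K[0,0],-(uv[:,1]-K[1,2])/K[1,1],-np.ones(len(uv))]
    return s['c2w'][:3,3],d@s['c2w'][:3,:3].T
def plane(s,uv,z):
    o,d=ray(s,uv); return o+d*((z-o[2])/d[:,2])[:,None]
def cloud(s):
    v,u=np.mgrid[0:480,0:640]; o,d=ray(s,np.c_[u.ravel(),v.ravel()])
    return (o+d*s['depth'].ravel()[:,None]).reshape(480,640,3)
def proj(s,P):
    P=np.atleast_2d(P); c=(P-s['c2w'][:3,3])@s['c2w'][:3,:3]; K=s['K']
    return np.c_[K[0,0]*c[:,0]/-c[:,2]+K[0,2],K[1,1]*-c[:,1]/-c[:,2]+K[1,2]]
def crop(s,u0,v0,w,h,k,f):
    cv2.imwrite(f,cv2.resize(s['image'][v0:v0+h,u0:u0+w,::-1],None,fx=k,fy=k,interpolation=cv2.INTER_NEAREST))
E
python3 - <<'E'
from h import *
state()
t=load('top0.npz');s=load('scene0.npz')
crop(t,120,225,80,60*1+20,7,'pics/pile_top.png'); crop(s,390,120,80,80,7,'pics/pile_scene.png')
c=cloud(t)
for n,uv in dict(bench=(200,400),pile=(151,277),red=(252,215),yel=(485,285)).items():
    print(n,c[uv[1],uv[0]].round(4))
c=cloud(s)
print(c[146,432],c[230,440-40])
E
```

```text
t 0.15 tcp [0.2426 0.6295 0.2258] x [-0.    -0.001 -1.   ] y [-0.36  -0.933  0.001] yjaw -111.08 F [0.3 0.  0. ] op 0.0875 q [ 85.4  20.6   0.6  -0.  -70.1 -16.5]
bench [0.1913 0.2773 0.0017]
pile [0.46   0.3635 0.1359]
red [0.6198 0.174  0.0234]
yel [ 0.4653 -0.3768  0.0227]
[0.4671325  0.36447404 0.12897121] [0.59408529 0.20229529 0.02817933]
```

```bash
python3 - <<'E'
from h import *
t=load('top0.npz')
crop(t,220,160,100,100,6,'pics/c_red.png');crop(t,290,225,200,100,4,'pics/c_low.png')
E
```

```text
(no output)
```

View pics/pile_top.png

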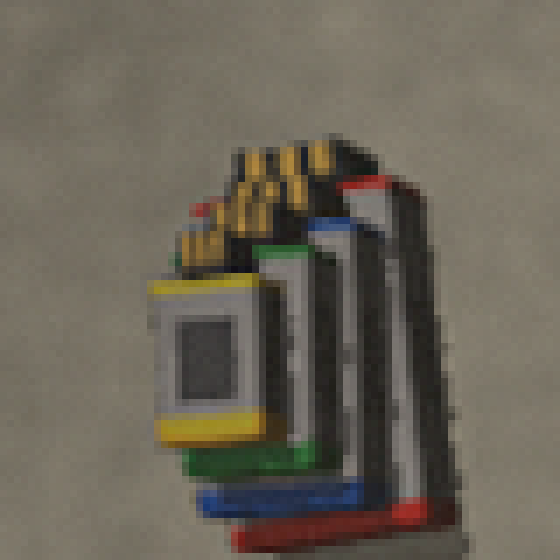

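View pics/pile_scene.png

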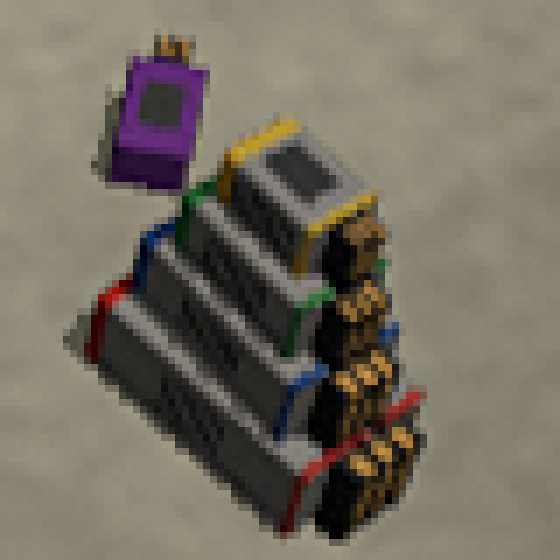

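View pics/c_red.png

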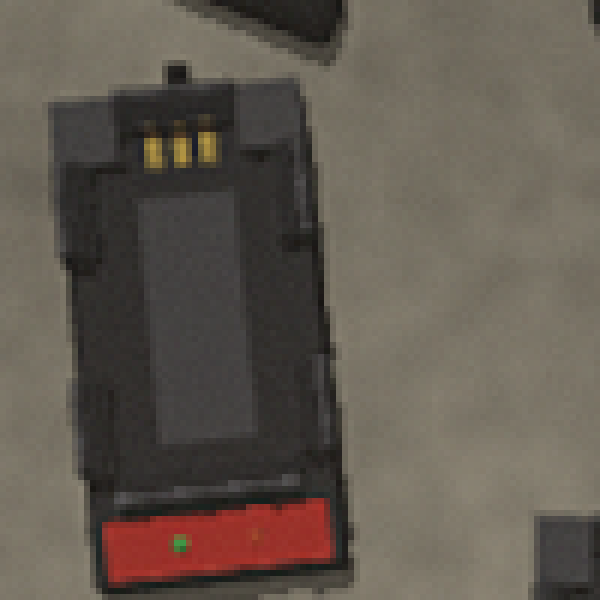

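View pics/c_low.png

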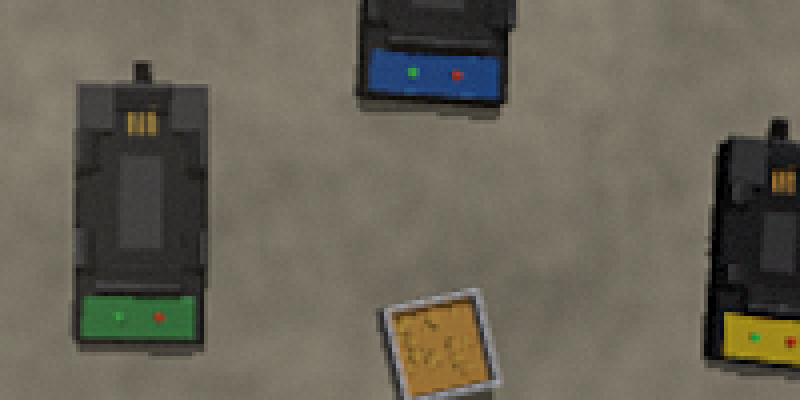

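```bash
python3 - <<'E'
from h import *
t=load('top0.npz');s=load('scene0.npz')
q=np.array([(150,282),(262,275),(265,410),(158,420)])/7+[120-.5,225-.5]
P=plane(t,q,.130);print(P.round(4));e=(P[0]+P[1]-P[2]-P[3])/2;print('ctr',P.mean(0),'len',np.linalg.norm(e),'head',np.degrees(np.arctan2(e[1],e[0])))
q=np.array([(382,192),(305,232),(228,152),(297,120)])/7+[390-.5,120-.5]
P=plane(s,q,.130);print(P.round(4));e=(P[0]+P[1]-P[2]-P[3])/2;print('ctr',P.mean(0),'len',np.linalg.norm(e),'head',np.degrees(np.arctan2(e[1],e[0])))
# charger panels coloured
for n,im in (('top',t),('scene',s)):
  hsv=cv2.cvtColor(im['image'],cv2.COLOR_RGB2HSV)
  for c,(a,b) in dict(yellow=(20,32),green=(50,80),blue=(100,120),red=(0,8)).items():
    m=cv2.inRange(hsv,(a,120,60),(b,255,255));k,l,st,ce=cv2.connectedComponentsWithStats(m)
    for i in range(1,k):
      if st[i,4]>60:
        r=cv2.minAreaRect(np.argwhere(l==i)[:,::-1].astype(np.float32));bx=cv2.boxPoints(r)
        print(n,c,st[i,4],ce[i].round(1),plane(im,ce[i],.035).round(4)[0])
E
```

```text
[[0.4856 0.3886 0.13  ]
 [0.4884 0.3551 0.13  ]
 [0.4479 0.3513 0.13  ]
 [0.4443 0.3829 0.13  ]]
ctr [0.46656309 0.36946913 0.13      ] len 0.04118075859640411 head 6.609787249433024
[[0.4849 0.3888 0.13  ]
 [0.4872 0.3535 0.13  ]
 [0.4424 0.3507 0.13  ]
 [0.4416 0.3818 0.13  ]]
ctr [0.46403134 0.36872341 0.13      ] len 0.044296822646177125 head 6.338130580068844
top yellow 267 [482.9 309.8] [ 0.4077 -0.3655  0.035 ]
top green 243 [324.1 303.9] [ 0.4136 -0.0009  0.035 ]
top blue 184 [ 32.9 114.6] [0.8532 0.7123 0.035 ]
top blue 328 [398.3 243.5] [ 0.5572 -0.172   0.035 ]
top blue 63 [160.4 296.3] [0.4233 0.3735 0.035 ]
top red 76 [254.9  89. ] [0.9333 0.1785 0.035 ]
top red 86 [622.8 171.1] [ 0.7454 -0.7153  0.035 ]
top red 90 [616.6 220.4] [ 0.6238 -0.6907  0.035 ]
top red 399 [256.1 249.9] [0.5349 0.1595 0.035 ]
top red 106 [167.2 299.7] [0.4157 0.3573 0.035 ]
scene yellow 170 [158.9 268.9] [ 0.4136 -0.3687  0.035 ]
scene green 135 [295.2 210.5] [ 0.419  -0.0069  0.035 ]
scene blue 126 [617.5 208.5] [0.8086 0.7264 0.035 ]
scene blue 245 [257.4 284.7] [ 0.5641 -0.1766  0.035 ]
scene red 165 [618.1 115.6] [0.5716 0.9776 0.035 ]
scene red 243 [372.9 221. ] [0.5419 0.1532 0.035 ]
scene red 109 [476.  349.4] [0.9289 0.18   0.035 ]
scene red 121 [ 34.1 421.9] [ 0.6264 -0.6935  0.035 ]
```

Candidates for the yellow pack: the yellow-capped one on top of the pile (top view 151,277) and the purple look-alike at (143,335). The crops show a yellow cap and collar on the pile's top pack, so that one. All noses and contacts point roughly to +x. I'm moving in for a wrist view.

```bash
python3 -m crank '[{"linear":[0.48,-0.74,0],"rot":[0,0,0.9],"hand":1},{"linear":[0.48,-0.74,0],"rot":[0,0,0.9],"hand":1},{"linear":[0.48,-0.74,0],"rot":[0,0,0.9],"hand":1},{"linear":[0.48,-0.74,0],"rot":[0,0,0.9],"hand":1},{"linear":[0.48,-0.74,-0.2],"rot":[0,0,0.9],"hand":1},{"linear":[0.48,-0.74,-0.2],"rot":[0,0,0.9],"hand":1},{"linear":[0,0,0],"rot":[0,0,0],"hand":1},{"linear":[0,0,0],"rot":[0,0,0],"hand":1}]'; python3 - <<'E'
from h import *
state(); s=snap('wrist'); np.savez('w1.npz',**s); crop(s,0,0,640,480,1,'pics/w1.png')
E
```

```text
clock: 1.15
tool_pos: [0.4182, 0.3539, 0.1986]
orientation: [86.9, 89.8, -86.2]
force: [-0.2, -0.1, 0.3]
opening: 0.0878
t 1.15 tcp [0.4182 0.3539 0.1986] x [ 0.    -0.004 -1.   ] y [ 0.12  -0.993  0.004] yjaw -83.13 F [-0.2 -0.1  0.3] op 0.0878 q [ 60.8   9.9 -17.8   0.2 -62.5  36. ]
```

View pics/w1.png

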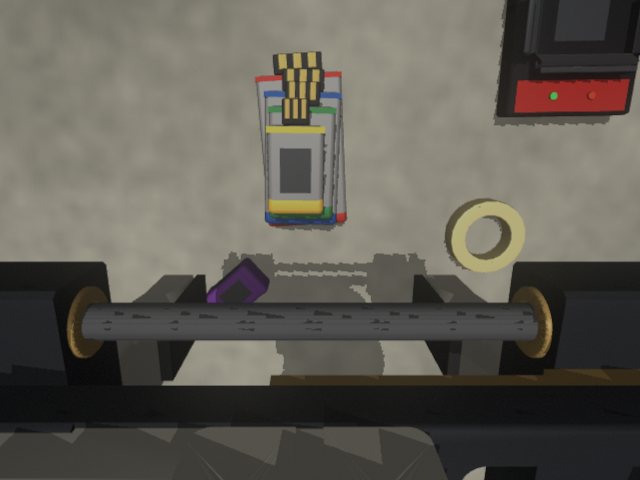

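```bash
python3 - <<'E'
from h import *
s=load('w1.npz'); crop(s,250,45,105,185,3.2,'pics/w1c.png')
E
```

```text
(no output)
```

View pics/w1c.png

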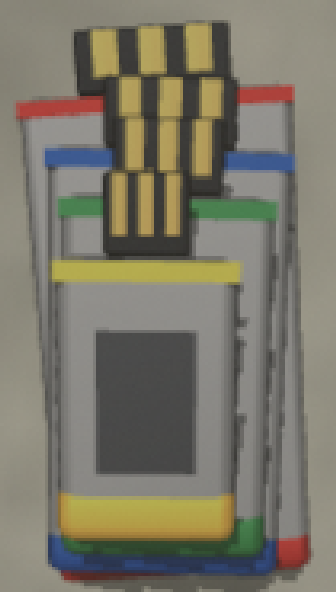

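```bash
python3 - <<'E'
from h import *
s=load('w1.npz'); s['c2w']=np.load('w1.npz')['c2w']
f=lambda a:np.array(a)/3.2+[250-.5,45-.5]
def ed(n,a,b,z,off):
    P=plane(s,f([a,b]),z);d=P[0]-P[1];h=np.degrees(np.arctan2(d[1],d[0]))-90
    c=P.mean(0); u=np.array([np.cos(np.radians(h)),np.sin(np.radians(h)),0])
    print(n,'width',np.linalg.norm(d).round(4),'head',h.round(2),'front',c.round(4),'grip',(c-off*u).round(4))
ed('yel',(51,262),(241,263),.130,.025)
ed('green',(58,200),(278,205),.104,.035)
ed('blue',(45,150),(295,158),.074,.046)
ed('red',(17,104),(295,88),.040,.058)
print(plane(s,f([(145,402)]),.130))
print(plane(s,f([(60,541),(234,541)]),.126))
E
```

```text
yel width 0.0325 head 6.56 front [0.4873 0.3693 0.13  ] grip [0.4624 0.3665 0.13  ]
green width 0.0415 head 5.62 front [0.4989 0.3672 0.104 ] grip [0.4641 0.3638 0.104 ]
blue width 0.0523 head 5.14 front [0.5102 0.3685 0.074 ] grip [0.4644 0.3644 0.074 ]
red width 0.0646 head 9.96 front [0.5255 0.374  0.04  ] grip [0.4684 0.3639 0.04  ]
[[0.46373805 0.36691472 0.13      ]]
[[0.43632425 0.3797271  0.126     ]
 [0.44011156 0.34793525 0.126     ]]
```

```bash
python3 -m crank '[{"linear":[0.75,0.21,0],"rot":[0,0,0],"hand":1},{"linear":[0,0,0],"rot":[0,0,0],"hand":1},{"linear":[0,0,-0.6],"rot":[0,0,0],"hand":0.8},{"linear":[0,0,-0.3],"rot":[0,0,0],"hand":0.8},{"linear":[0,0,0],"rot":[0,0,0],"hand":0.8}]'; python3 -c "
from h import *
state()"
```

```text
clock: 1.82
tool_pos: [0.4612, 0.3724, 0.144]
orientation: [101.9, 89.8, -70.9]
force: [-0.3, -0.0, 0.0]
opening: 0.0704
t 1.82 tcp [0.4612 0.3724 0.144 ] x [ 0.001 -0.003 -1.   ] y [ 0.126 -0.992  0.003] yjaw -82.79 F [-0.3 -0.   0. ] op 0.0704 q [ 57.9  16.7 -16.4   0.2 -57.   39.2]
```

```bash
python3 -m crank '[{"linear":[0.03,-0.095,0],"rot":[0,0,-0.12],"hand":0.8},{"linear":[0,0,0],"rot":[0,0,0],"hand":0.8},{"linear":[0,0,-0.3],"rot":[0,0,0],"hand":0.8},{"linear":[0,0,0],"rot":[0,0,0],"hand":0.8}]'; python3 -c "
from h import *
state()"
```

```text
clock: 2.33
tool_pos: [0.4634, 0.3686, 0.1295]
orientation: [-168.3, 89.8, 18.4]
force: [0.1, 0.6, -0.6]
opening: 0.0698
t 2.33 tcp [0.4634 0.3686 0.1295] x [ 0.004  0.001 -1.   ] y [ 0.116 -0.993 -0.001] yjaw -83.34 F [ 0.1  0.6 -0.6] op 0.0698 q [ 57.5  17.3 -17.8   0.2 -54.8  39. ]
```

```bash
python3 -m crank '[{"linear":[0,-0.03,-0.2],"rot":[0,0,0],"hand":0.7},{"linear":[0,0,-0.1],"rot":[0,0,0],"hand":0.7},{"linear":[0,0,0],"rot":[0,0,0],"hand":0.7}]'; python3 -c "
from h import *
state()"
```

```text
clock: 2.7
tool_pos: [0.4641, 0.3673, 0.1123]
orientation: [-157.3, 89.6, 29.4]
force: [0.6, -0.2, -0.3]
opening: 0.0615
t 2.7 tcp [0.4641 0.3673 0.1123] x [ 0.006  0.003 -1.   ] y [ 0.116 -0.993 -0.003] yjaw -83.33 F [ 0.6 -0.2 -0.3] op 0.0615 q [ 57.4  18.2 -19.1   0.2 -52.4  39.1]
```

```bash
python3 -m crank '[{"linear":[0,0,-0.09],"rot":[-0.03,0.07,0],"hand":0.7},{"linear":[0,0,0],"rot":[0,0,0],"hand":0.7}]'; python3 -c "
from h import *
state()"
```

```text
clock: 2.95
tool_pos: [0.4642, 0.3675, 0.1068]
orientation: [-67.7, 90.0, 119.0]
force: [-0.8, -0.5, 0.8]
opening: 0.0612
t 2.95 tcp [0.4642 0.3675 0.1068] x [-0.     0.001 -1.   ] y [ 0.116 -0.993 -0.001] yjaw -83.33 F [-0.8 -0.5  0.8] op 0.0612 q [ 57.2  18.7 -19.   -0.1 -52.3  39.5]
```

```bash
python3 -m crank '[{"linear":[0,0,0],"rot":[0,0,0],"hand":0},{"linear":[0,0,0],"rot":[0,0,0],"hand":0},{"linear":[0,0,0],"rot":[0,0,0],"hand":0},{"linear":[0,0,0],"rot":[0,0,0],"hand":0}]'; python3 -c "
from h import *
state();s=snap('wrist');crop(s,0,0,640,480,1,'pics/w2.png')"
```

```text
clock: 3.45
tool_pos: [0.4644, 0.3677, 0.1071]
orientation: [-96.2, 89.9, 90.4]
force: [0.9, -0.6, 0.2]
opening: 0.0316
t 3.45 tcp [0.4644 0.3677 0.1071] x [-0.     0.001 -1.   ] y [ 0.116 -0.993 -0.001] yjaw -83.33 F [ 0.9 -0.6  0.2] op 0.0316 q [ 57.2  18.7 -18.9  -0.  -52.3  39.5]
```

View pics/w2.png

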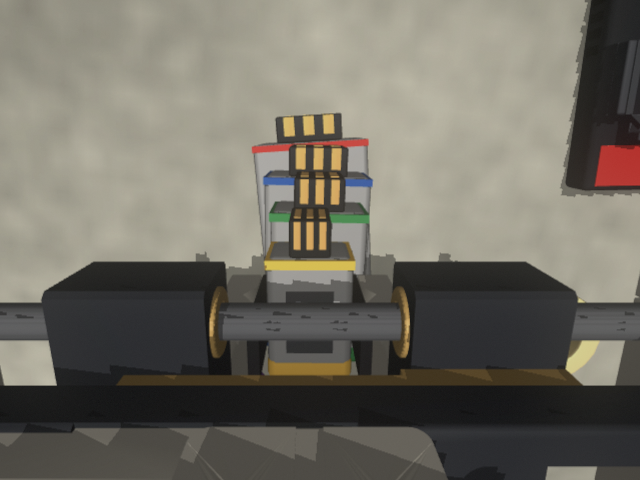

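The yellow pack is gripped: the opening is 31.6 mm and the collar sits at (265–354, 262). Lifting.

```bash
python3 -m crank '[{"linear":[0,0,0.3],"rot":[0,0,0],"hand":0},{"linear":[0,0,0.6],"rot":[0,0,0],"hand":0},{"linear":[0,0,0.6],"rot":[0,0,0],"hand":0},{"linear":[0,0,0.3],"rot":[0,0,0],"hand":0},{"linear":[0,0,0],"rot":[0,0,0],"hand":0}]'; python3 - <<'E'
from h import *
o,T=state();s=snap('wrist');crop(s,0,0,640,480,1,'pics/w3.png'); np.savez('w3.npz',**s)
E
```

```text
clock: 4.12
tool_pos: [0.4631, 0.3664, 0.2167]
orientation: [19.9, 89.8, -153.5]
force: [-0.1, 0.1, -2.1]
opening: 0.0318
t 4.12 tcp [0.4631 0.3664 0.2167] x [-0.003 -0.001 -1.   ] y [ 0.116 -0.993  0.001] yjaw -83.35 F [-0.1  0.1 -2.1] op 0.0318 q [ 57.2  13.1 -11.   -0.1 -66.   39.4]
```

View pics/w3.png

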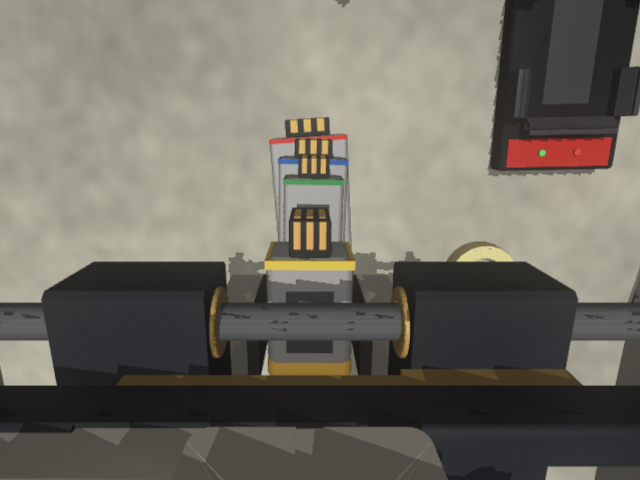

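```bash
python3 -m crank '[{"linear":[0,-0.4,0],"rot":[0,0,0],"hand":0},{"linear":[0,-0.8,0],"rot":[0,0,-0.2],"hand":0},{"linear":[0,-0.9,0],"rot":[0,0,-0.2],"hand":0},{"linear":[0,-0.9,0],"rot":[0,0,-0.2],"hand":0},{"linear":[0,-0.9,0],"rot":[0,0,-0.2],"hand":0},{"linear":[0,-0.9,0],"rot":[0,0,-0.2],"hand":0},{"linear":[0,-0.9,0],"rot":[0,0,-0.2],"hand":0},{"linear":[0,-0.9,0],"rot":[0,0,-0.2],"hand":0},{"linear":[0,-0.9,0],"rot":[0,0,-0.2],"hand":0},{"linear":[0,-0.9,0],"rot":[0,0,-0.2],"hand":0},{"linear":[-0.2,-0.9,0],"rot":[0,0,-0.2],"hand":0},{"linear":[-0.2,-0.9,0],"rot":[0,0,-0.2],"hand":0},{"linear":[-0.2,-0.9,0],"rot":[0,0,-0.2],"hand":0},{"linear":[-0.2,-0.7,0],"rot":[0,0,-0.2],"hand":0},{"linear":[-0.2,-0.4,0],"rot":[0,0,0],"hand":0},{"linear":[0,0,0],"rot":[0,0,0],"hand":0},{"linear":[0,0,0],"rot":[0,0,0],"hand":0}]'; python3 - <<'E'
from h import *
o,T=state();s=snap('wrist');crop(s,0,0,640,480,1,'pics/w4.png'); np.savez('w4.npz',**s)
E
```

```text
clock: 6.3
tool_pos: [0.3771, -0.3966, 0.1946]
orientation: [8.9, 88.1, -178.1]
force: [-0.3, 0.3, -0.5]
opening: 0.0318
t 6.3 tcp [ 0.3771 -0.3966  0.1946] x [-0.033 -0.001 -0.999] y [-0.123 -0.992  0.005] yjaw -97.06 F [-0.3  0.3 -0.5] op 0.0318 q [-25.3  10.7 -17.6   1.  -63.3 107.8]
```

View pics/w4.png

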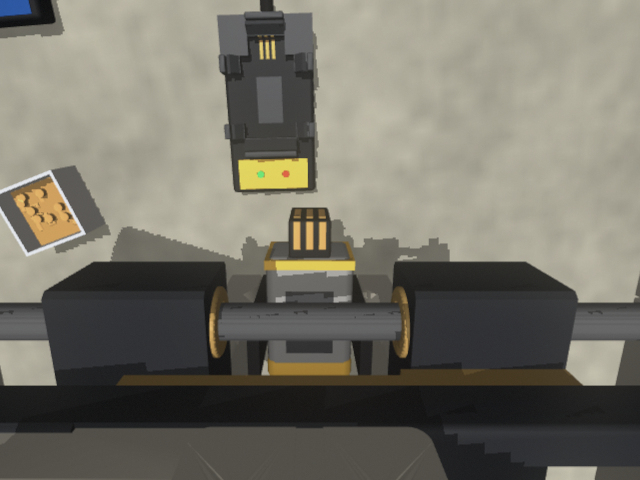

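```bash
python3 -m crank '[{"linear":[0.2,0.2,0],"rot":[0,-0.38,0],"hand":0},{"linear":[0.2,0.2,0],"rot":[0,0,0],"hand":0},{"linear":[0,0,0],"rot":[0,0,0],"hand":0},{"linear":[0,0,0],"rot":[0,0,0],"hand":0}]'; python3 - <<'E'
from h import *
o,T=state();s=snap('wrist'); np.savez('w5.npz',**s);crop(s,190,10,180,210,2.8,'pics/w5.png')
t=snap('top');s2=snap('scene');np.savez('top5.npz',**t);np.savez('scene5.npz',**s2)
for n,i in (('t',t),('s',s2)): print(n,proj(i,T[:3,3]))
E
```

```text
clock: 6.85
tool_pos: [0.4042, -0.3682, 0.195]
orientation: [170.1, 89.8, -16.6]
force: [-1.0, 0.3, -1.1]
opening: 0.0315
t 6.85 tcp [ 0.4042 -0.3682  0.195 ] x [ 0.004 -0.001 -1.   ] y [-0.118 -0.993  0.001] yjaw -96.79 F [-1.   0.3 -1.1] op 0.0315 q [-21.8   9.7 -18.4  -0.  -61.7 105. ]
t [[513.34670221 311.0874923 ]]
s [[131.38400155 231.94547015]]
```

View pics/w5.png

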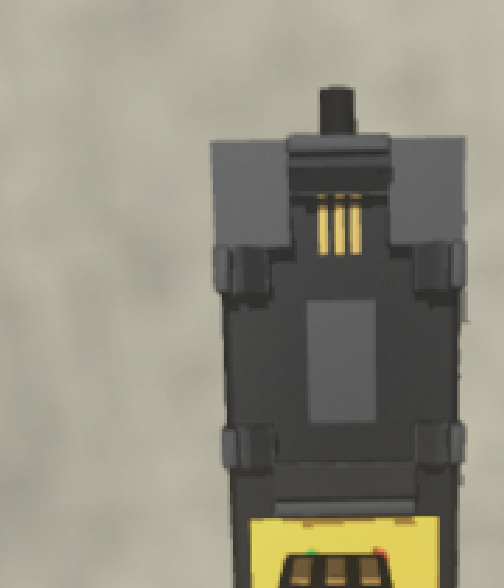

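```bash
cat >> h.py <<'E'
def loadw(n): return dict(np.load(n))
def fit(pts):
    pts=np.array(pts)[:,:2]; vx,vy,x0,y0=cv2.fitLine(pts.astype(np.float32)*1000,cv2.DIST_L2,0,.01,.01).ravel()
    if vx<0: vx,vy=-vx,-vy
    return np.array([x0,y0])/1000,np.array([vx,vy]),np.degrees(np.arctan2(vy,vx))
E
python3 - <<'E'
from h import *
s=loadw('w5.npz'); f=lambda a:np.array(a)/2.8+[190-.5,10-.5]
# corners of finger gap on wall tops
P=plane(s,f([(214,293),(466,291),(222,425),(466,421)]),.041);print(P.round(4),'gap ctr',P.mean(0),'gap',np.linalg.norm(P[:2].mean(0)-P[2:].mean(0)),'w',np.linalg.norm(P[0]-P[1]))
C=np.r_[plane(s,f([(340,268),(344,445)]),.041),plane(s,f([(340,225),(341.5,360)]),.024)]
print(C.round(4)); c,d,h=fit(C);print(h)
L=plane(s,f([(306,300),(376,300),(309,423),(376,423)]),.024);print('label',L.mean(0),np.linalg.norm(L[0]-L[1]),np.linalg.norm(L[0]-L[2]))
# pack in tool frame
T=s['c2w']@np.linalg.inv(s['hand_eye']) 
o,dd=ray(s,[(265,261),(354,261)]);
ct=(o-T[:3,3])@T[:3,:3]; dt=dd@T[:3,:3]; print('pack front in tool',ct+dt*((-.023-ct[0])/dt[:,0])[:,None])
E
```

```text
[[ 0.4887 -0.3461  0.041 ]
 [ 0.4812 -0.4132  0.041 ]
 [ 0.4539 -0.3432  0.041 ]
 [ 0.4471 -0.4101  0.041 ]] gap ctr [ 0.46771722 -0.37816764  0.041     ] gap 0.03456352458680494 w 0.0674970025502285
[[ 0.491  -0.3804  0.041 ]
 [ 0.4445 -0.376   0.041 ]
 [ 0.5035 -0.3819  0.024 ]
 [ 0.4671 -0.3781  0.024 ]]
-5.689811
label [ 0.46649826 -0.37807444  0.024     ] 0.01980390570396706 0.03426562995630299
pack front in tool [[-0.023      -0.01541554 -0.02320643]
 [-0.023       0.0162147  -0.02319236]]
```

```bash
python3 - <<'E'
from h import *
h=np.radians(-5.7);u=np.array([np.cos(h),np.sin(h),0]);v=np.array([-u[1],u[0],0]);g=np.array([.467,-.378,.041])
pts=[g+a*u+b*v for a,b in((.018,.034),(.018,-.034),(-.018,-.034),(-.018,.034))]
out=[]
for n,r in(('top0.npz',(455,245)),('scene0.npz',(135,250))):
    t=load(n);im=t['image'][r[1]:r[1]+75,r[0]:r[0]+60,::-1];im=cv2.resize(im,None,fx=6,fy=6,interpolation=0)
    for q in proj(t,pts): cv2.circle(im,tuple(int(x) for x in ((q-r+.5)*6)),4,(255,0,255),1)
    out.append(im)
cv2.imwrite('pics/chk5.png',np.hstack(out))
E
```

```text
(no output)
```

View pics/chk5.png

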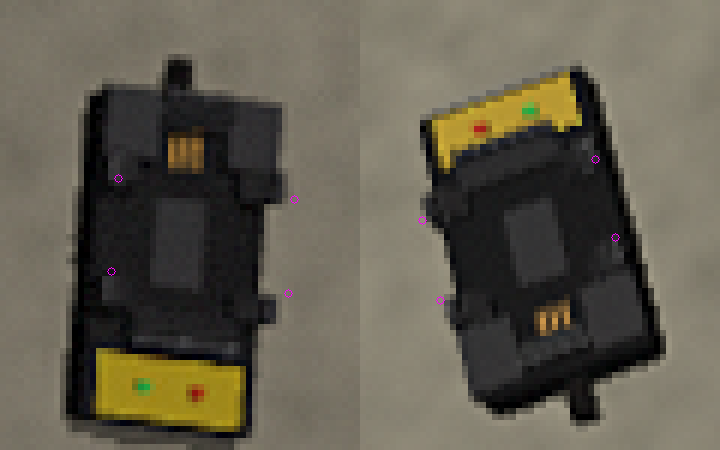

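```bash
python3 - <<'E'
from h import *
s=loadw('w5.npz');T=s['c2w']@np.linalg.inv(s['hand_eye'])
t=loadw('top5.npz');c=loadw('scene5.npz')
# held pack front collar top corners & nose tip, in tool
pts=[(-.023,-.016,-.0232),(-.023,.016,-.0232),(-.023,-.0075,-.0372),(-.023,.0075,-.0372),(0.003,-.016,-.0232),(.003,.016,-.0232)]
W=(T@np.c_[np.array(pts),np.ones(6)].T).T[:,:3]
out=[]
for im,n in((t,'t'),(c,'s')):
    q=proj(im,W);r=(q.mean(0)-[30,37]).astype(int)
    I=im['image'][r[1]:r[1]+75,r[0]:r[0]+60,::-1];I=cv2.resize(I,None,fx=6,fy=6,interpolation=0)
    for k in q: cv2.circle(I,tuple(int(x) for x in ((k-r+.5)*6)),4,(255,0,255),1)
    out.append(I)
cv2.imwrite('pics/chk6.png',np.hstack(out))
E
```

```text
(no output)
```

View pics/chk6.png

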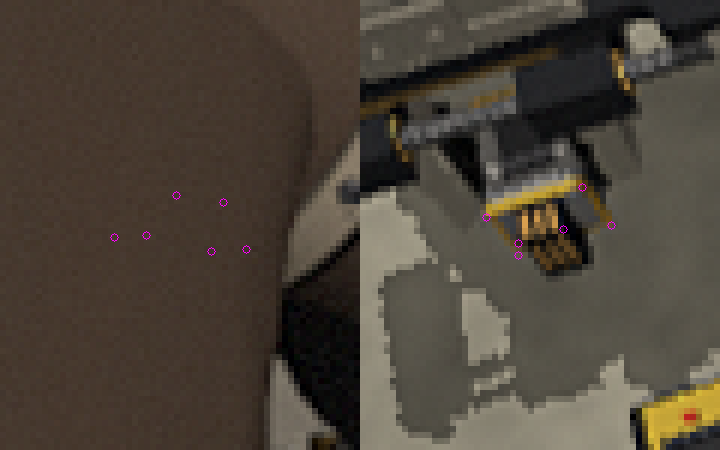

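```bash
python3 -m crank '[{"linear":[0.5,-0.06,0],"rot":[0,-0.04,0.1],"hand":0},{"linear":[0.45,-0.06,0],"rot":[0,0,0.1],"hand":0},{"linear":[0,0,-0.5],"rot":[0,0,0],"hand":0},{"linear":[0,0,-0.5],"rot":[0,0,0],"hand":0},{"linear":[0,0,-0.3],"rot":[0,0,0],"hand":0},{"linear":[0,0,0],"rot":[0,0,0],"hand":0},{"linear":[0,0,0],"rot":[0,0,0],"hand":0}]'; python3 - <<'E'
from h import *
o,T=state();s=snap('wrist'); np.savez('w6.npz',**s);crop(s,0,0,640,480,1,'pics/w6.png')
E
```

```text
clock: 7.88
tool_pos: [0.462, -0.3784, 0.1156]
orientation: [170.2, 89.6, -15.8]
force: [-0.3, 1.1, -0.9]
opening: 0.032
t 7.88 tcp [ 0.462  -0.3784  0.1156] x [ 0.008 -0.002 -1.   ] y [-0.104 -0.995  0.001] yjaw -95.98 F [-0.3  1.1 -0.9] op 0.032 q [-20.6  18.4 -18.1  -0.  -53.  104.7]
```

View pics/w6.png

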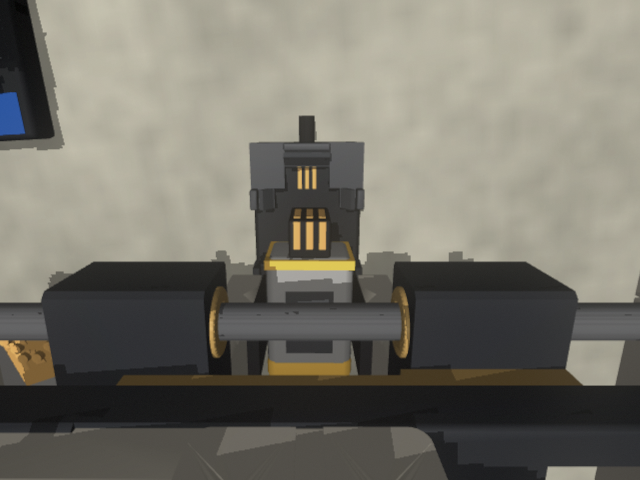

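```bash
python3 - <<'E'
from h import *
s=loadw('w6.npz');crop(s,235,105,145,170,3.5,'pics/w6c.png')
E
```

```text
(no output)
```

View pics/w6c.png

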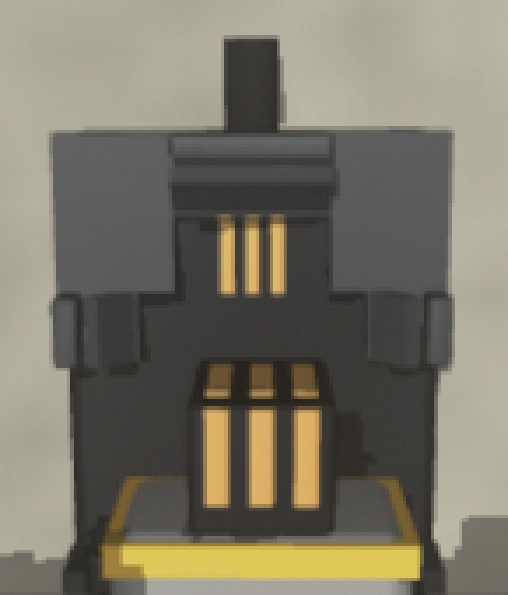

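```bash
python3 - <<'E'
from h import *
s=loadw('w6.npz');f=lambda a:np.array(a)/3.5+[235-.5,105-.5]
S=plane(s,f([(51,132),(453,130)]),.033);W=plane(s,f([(54,367),(452,368)]),.041);C=plane(s,f([(252,296)]),.024)
print('slab',S.round(4),np.linalg.norm(S[0]-S[1]),S.mean(0));print('wall',W.round(4),np.linalg.norm(W[0]-W[1]),W.mean(0));print('cont',C)
c,d,h=fit([S.mean(0),W.mean(0),C[0]]);print(h)
d=S[0]-S[1];print('edge head',np.degrees(np.arctan2(d[1],d[0]))-90)
h=np.radians(-5.7);u=np.array([np.cos(h),np.sin(h),0]);print('gap ctr from wall',W.mean(0)-.018*u)
E
```

```text
slab [[ 0.5278 -0.3502  0.033 ]
 [ 0.5211 -0.4174  0.033 ]] 0.06761613983150405 [ 0.52443077 -0.38379777  0.033     ]
wall [[ 0.4894 -0.3464  0.041 ]
 [ 0.4821 -0.4134  0.041 ]] 0.06743397930678252 [ 0.48573999 -0.37988677  0.041     ]
cont [[ 0.49563534 -0.38067865  0.024     ]]
-5.8650784
edge head -5.721312558518818
gap ctr from wall [ 0.46782899 -0.37809902  0.041     ]
```

```bash
python3 -m crank '[{"linear":[0.13,0,0],"rot":[0.02,0.09,0.05],"hand":0},{"linear":[0,0,-0.3],"rot":[0,0.02,0],"hand":0},{"linear":[0,0,-0.3],"rot":[0,0.02,0],"hand":0},{"linear":[0,0,-0.2],"rot":[0,0.02,0],"hand":0},{"linear":[0,0,0],"rot":[0,0,0],"hand":0},{"linear":[0,0,0],"rot":[0,0,0],"hand":0}]'; python3 - <<'E'
from h import *
state()
E
```

```text
clock: 8.68
tool_pos: [0.4714, -0.3786, 0.066]
orientation: [22.9, 89.8, -162.8]
force: [-0.4, -0.2, -1.6]
opening: 0.0315
t 8.68 tcp [ 0.4714 -0.3786  0.066 ] x [-0.004 -0.001 -1.   ] y [-0.099 -0.995  0.002] yjaw -95.7 F [-0.4 -0.2 -1.6] op 0.0315 q [-20.2  22.5 -19.7   0.2 -48.  104.4]
```

```bash
python3 -m crank '[{"linear":[-0.03,0,-0.15],"rot":[0.01,-0.04,0],"hand":0},{"linear":[0,0,-0.25],"rot":[0,0,0],"hand":0},{"linear":[0,0,-0.1],"rot":[0,0.02,0],"hand":0},{"linear":[0,0,0],"rot":[0,0,0],"hand":0}]'; python3 - <<'E'
from h import *
state()
s=snap('wrist');crop(s,0,0,640,480,1,'pics/w7.png')
E
```

```text
clock: 9.18
tool_pos: [0.4696, -0.3787, 0.0345]
orientation: [44.0, 89.9, -141.7]
force: [0.4, -0.3, -1.4]
opening: 0.0321
t 9.18 tcp [ 0.4696 -0.3787  0.0345] x [-0.001 -0.001 -1.   ] y [-0.099 -0.995  0.001] yjaw -95.71 F [ 0.4 -0.3 -1.4] op 0.0321 q [-2.030e+01  2.450e+01 -2.150e+01  1.000e-01 -4.400e+01  1.046e+02]
```

View pics/w7.png

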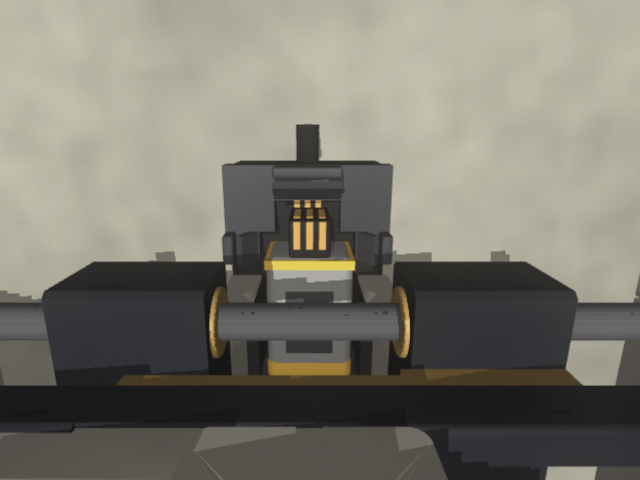

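The nose (310,230) is entering the pocket (308,215) with no contact force. Lowering the last 7 mm.

```bash
python3 -m crank '[{"linear":[0,0,-0.08],"rot":[0,0,0],"hand":0},{"linear":[0,0,-0.03],"rot":[0,0,0],"hand":0},{"linear":[0,0,0],"rot":[0,0,0],"hand":0}]'; python3 - <<'E'
from h import *
state()
E
```

```text
clock: 9.6
tool_pos: [0.4702, -0.3789, 0.0283]
orientation: [114.9, 89.9, -70.8]
force: [-0.5, 0.4, -1.2]
opening: 0.0319
t 9.6 tcp [ 0.4702 -0.3789  0.0283] x [ 0.    -0.001 -1.   ] y [-0.099 -0.995  0.001] yjaw -95.7 F [-0.5  0.4 -1.2] op 0.0319 q [-2.030e+01  2.500e+01 -2.180e+01  1.000e-01 -4.320e+01  1.046e+02]
```

```bash
python3 -m crank '[{"linear":[0,0,-0.03],"rot":[0,0,0],"hand":0},{"linear":[0,0,0],"rot":[0,0,0],"hand":0}]'; python3 - <<'E'
from h import *
state()
E
```

```text
clock: 9.85
tool_pos: [0.4706, -0.3791, 0.0273]
orientation: [133.1, 89.9, -52.5]
force: [0.1, 0.2, -1.0]
opening: 0.0313
t 9.85 tcp [ 0.4706 -0.3791  0.0273] x [ 0.001 -0.002 -1.   ] y [-0.099 -0.995  0.002] yjaw -95.67 F [ 0.1  0.2 -1. ] op 0.0313 q [-2.030e+01  2.510e+01 -2.180e+01  1.000e-01 -4.300e+01  1.046e+02]
```

```bash
python3 -m crank '[{"linear":[0,0,-0.025],"rot":[0,0,0],"hand":0},{"linear":[0,0,0],"rot":[0,0,0],"hand":0}]'; python3 - <<'E'
from h import *
state()
E
```

```text
clock: 10.1
tool_pos: [0.4709, -0.3792, 0.0274]
orientation: [137.6, 89.8, -48.0]
force: [0.1, 0.2, -1.1]
opening: 0.0314
t 10.1 tcp [ 0.4709 -0.3792  0.0274] x [ 0.002 -0.003 -1.   ] y [-0.098 -0.995  0.002] yjaw -95.65 F [ 0.1  0.2 -1.1] op 0.0314 q [-2.030e+01  2.510e+01 -2.180e+01  1.000e-01 -4.290e+01  1.045e+02]
```

```bash
python3 -m crank '[{"linear":[-0.015,0,-0.05],"rot":[0.01,0.02,0],"hand":0},{"linear":[0,0,0],"rot":[0,0,0],"hand":0}]'; python3 - <<'E'
from h import *
state()
E
```

```text
clock: 10.35
tool_pos: [0.4714, -0.3794, 0.0276]
orientation: [142.6, 89.7, -43.0]
force: [-0.3, 0.7, -1.9]
opening: 0.0321
t 10.35 tcp [ 0.4714 -0.3794  0.0276] x [ 0.003 -0.003 -1.   ] y [-0.097 -0.995  0.003] yjaw -95.57 F [-0.3  0.7 -1.9] op 0.0321 q [-2.030e+01  2.510e+01 -2.180e+01  1.000e-01 -4.290e+01  1.046e+02]
```

```bash
python3 - <<'E'
from h import *
o,T=state();print(o['moment'])
s=snap('wrist');crop(s,215,110,190,180,3.2,'pics/w8.png');s=snap('scene');crop(s,110,230,110,110,5,'pics/s8.png')
E
```

```text
t 10.35 tcp [ 0.4714 -0.3794  0.0276] x [ 0.003 -0.003 -1.   ] y [-0.097 -0.995  0.003] yjaw -95.57 F [-0.3  0.7 -1.9] op 0.0321 q [-2.030e+01  2.510e+01 -2.180e+01  1.000e-01 -4.290e+01  1.046e+02]
[-0.07096113 -0.03872332 -0.00789327]
```

View pics/w8.png

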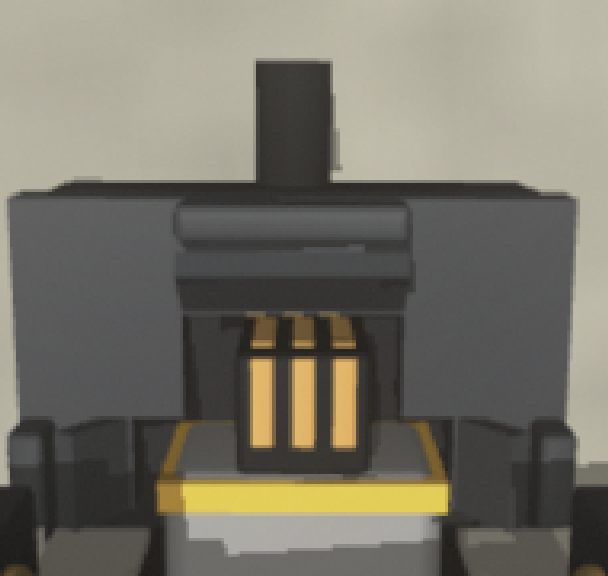

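View pics/s8.png

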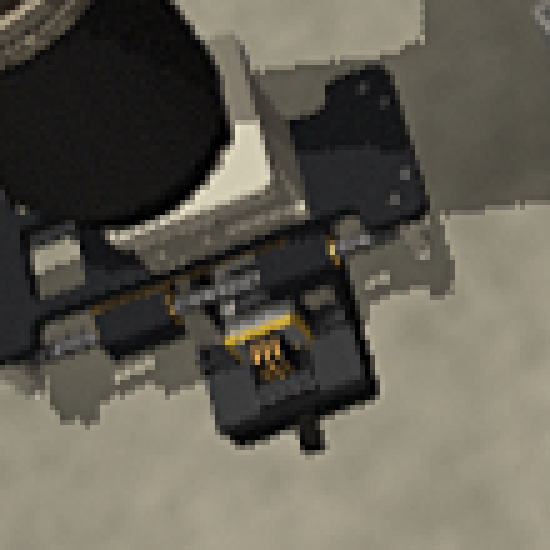

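```bash
python3 -m crank '[{"linear":[0,0,0],"rot":[0.02,0.03,0],"hand":0},{"linear":[0,0,0],"rot":[0,0,0],"hand":0.42},{"linear":[0,0,0],"rot":[0,0,0],"hand":0.5},{"linear":[0,0,0],"rot":[0,0,0],"hand":0.5},{"linear":[0,0,0.3],"rot":[0,0,0],"hand":0.55},{"linear":[0,0,0.6],"rot":[0,0,0],"hand":0.6},{"linear":[0,0,0.8],"rot":[0,0,0],"hand":1},{"linear":[0,0,0.8],"rot":[0,0,0],"hand":1},{"linear":[-0.5,0,0],"rot":[0,0,0],"hand":1},{"linear":[-0.5,0,0],"rot":[0,0,0],"hand":1},{"linear":[0,0,0],"rot":[0,0,0],"hand":1}]'; python3 - <<'E'
from h import *
state()
s=snap('wrist');np.savez('w9.npz',**s);crop(s,0,0,640,480,1,'pics/w9.png')
E
```

```text
clock: 11.82
tool_pos: [0.4079, -0.3791, 0.1794]
orientation: [7.3, 89.8, -178.3]
force: [0.6, -0.8, -0.8]
opening: 0.0873
t 11.82 tcp [ 0.4079 -0.3791  0.1794] x [-0.004 -0.    -1.   ] y [-0.098 -0.995  0.   ] yjaw -95.6 F [ 0.6 -0.8 -0.8] op 0.0873 q [-2.27e+01  1.17e+01 -1.82e+01  1.00e-01 -6.03e+01  1.07e+02]
```

View pics/w9.png

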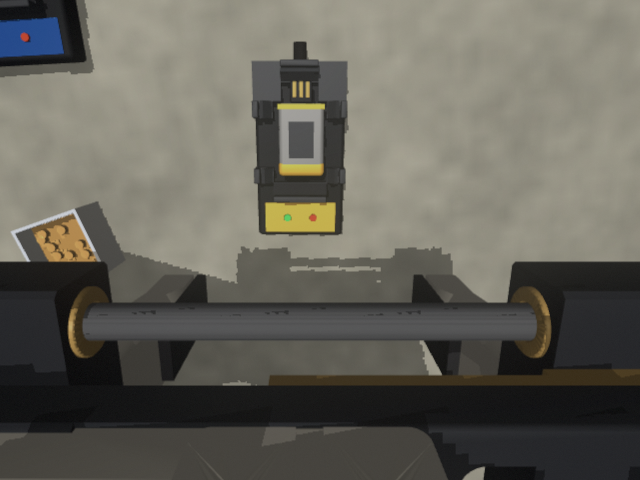

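```bash
cat >> h.py <<'E'
def flat(s,u0,u1,v0,v1):
    c=cloud(s)[v0:v1,u0:u1].reshape(-1,3); A=np.c_[c[:,:2]-c[:,:2].mean(0),np.ones(len(c))]
    k=np.linalg.lstsq(A,c[:,2],rcond=None)[0]; print('mean z',k[2].round(4),'slopes deg',np.degrees(k[:2]).round(2),'std',c[:,2].std().round(4))
E
python3 - <<'E'
from h import *
s=loadw('w9.npz');flat(s,285,318,112,160);flat(s,400,500,50,150)
crop(s,240,35,120,205,2.9,'pics/w9c.png')
E
```

```text
mean z 0.05 slopes deg [ 0.08 -2.6 ] std 0.0102
mean z 0.0013 slopes deg [-4.24 19.48] std 0.0243
```

View pics/w9c.png

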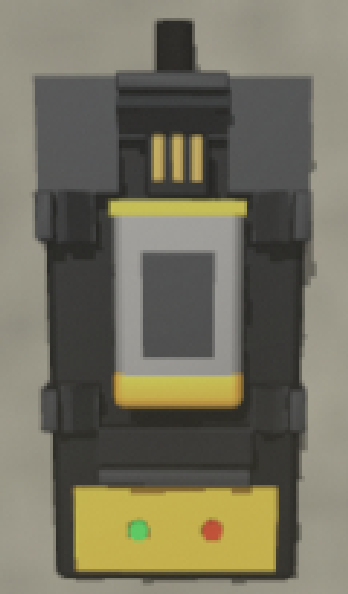

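The yellow pack is seated level at (300,140) in its charger, with its top at 0.050 as it should be. Back to the pile for green.

```bash
python3 -m crank '[{"linear":[0.3,0.5,0],"rot":[0,0,0.2],"hand":1},{"linear":[0.2,0.9,0],"rot":[0,0,0.2],"hand":1},{"linear":[0,0.9,0],"rot":[0,0,0.2],"hand":1},{"linear":[0,0.9,0],"rot":[0,0,0.2],"hand":1},{"linear":[0,0.9,0],"rot":[0,0,0.2],"hand":1},{"linear":[0,0.9,0],"rot":[0,0,0.2],"hand":1},{"linear":[0,0.9,0],"rot":[0,0,0.2],"hand":1},{"linear":[0,0.9,0],"rot":[0,0,0.2],"hand":1},{"linear":[0,0.9,0],"rot":[0,0,0.2],"hand":1},{"linear":[0,0.9,0],"rot":[0,0,0.2],"hand":1},{"linear":[0,0.9,0],"rot":[0,0,0.2],"hand":1},{"linear":[-0.2,0.9,0],"rot":[0,0,0.1],"hand":1},{"linear":[-0.2,0.9,0],"rot":[0,0,0],"hand":1},{"linear":[0,0.4,0],"rot":[0,0,0],"hand":1},{"linear":[0,0,0],"rot":[0,0,0],"hand":1},{"linear":[0,0,0],"rot":[0,0,0],"hand":1}]'; python3 - <<'E'
from h import *
state()
s=snap('wrist');np.savez('w10.npz',**s);crop(s,0,0,640,480,1,'pics/w10.png')
E
```

```text
clock: 13.88
tool_pos: [0.419, 0.3517, 0.1761]
orientation: [51.0, 89.7, -122.5]
force: [-0.3, -0.3, -0.3]
opening: 0.0878
t 13.88 tcp [0.419  0.3517 0.1761] x [-0.002 -0.004 -1.   ] y [ 0.114 -0.994  0.003] yjaw -83.48 F [-0.3 -0.3 -0.3] op 0.0878 q [ 60.5  11.  -19.5  -0.  -59.8  36. ]
```

View pics/w10.png

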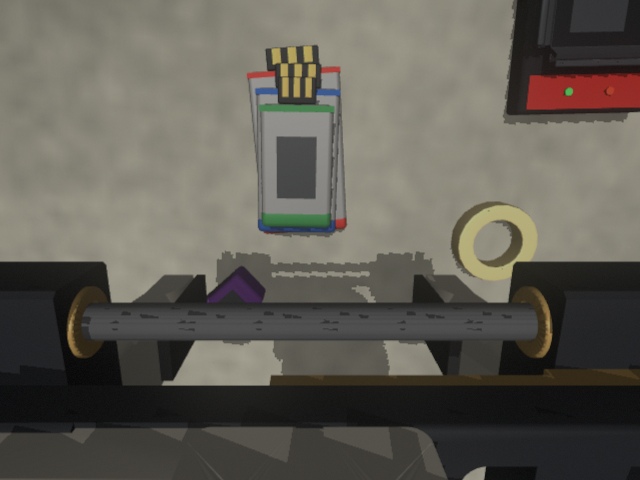

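```bash
python3 - <<'E'
from h import *
s=loadw('w10.npz');crop(s,240,40,115,200,2.9,'pics/w10c.png')
E
```

```text
(no output)
```

View pics/w10c.png

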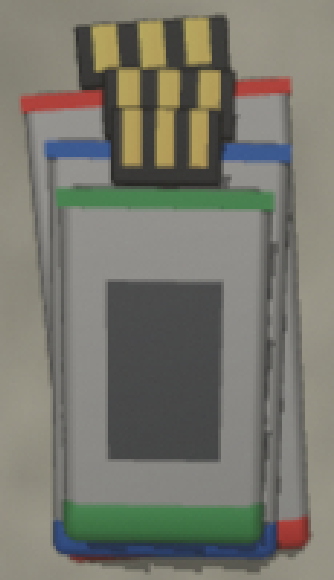

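```bash
cat >> h.py <<'E'
def ed(s,n,a,b,z,off):
    P=plane(s,[a,b],z);d=P[0]-P[1];h=np.degrees(np.arctan2(d[1],d[0]))-90
    c=P.mean(0); u=np.array([np.cos(np.radians(h)),np.sin(np.radians(h)),0])
    print(n,'width',np.linalg.norm(d).round(4),'head',h.round(2),'front',c.round(4),'grip',(c-off*u).round(4))
E
python3 - <<'E'
from h import *
s=loadw('w10.npz');f=lambda a:np.array(a)/2.9+[240-.5,40-.5]
ed(s,'green',*f([(57,189),(275,193)]),.104,.035)
ed(s,'blue',*f([(45,142),(292,146)]),.074,.046)
ed(s,'red',*f([(22,96),(291,80)]),.040,.058)
L=plane(s,f([(107,281),(222,283),(107,460),(220,462)]),.104);print(L.mean(0),L.round(4)); a=L[:2].mean(0)-L[2:].mean(0);print(np.degrees(np.arctan2(a[1],a[0])))
E
```

```text
green width 0.0413 head 5.51 front [0.4993 0.3671 0.104 ] grip [0.4644 0.3638 0.104 ]
blue width 0.0523 head 5.65 front [0.5105 0.3686 0.074 ] grip [0.4647 0.3641 0.074 ]
red width 0.0639 head 9.7 front [0.5257 0.374  0.04  ] grip [0.4686 0.3642 0.04  ]
[0.46526939 0.36395731 0.104     ] [[0.4815 0.3767 0.104 ]
 [0.4837 0.3546 0.104 ]
 [0.4469 0.3735 0.104 ]
 [0.449  0.3509 0.104 ]]
5.697221445705872
```

```bash
python3 -m crank '[{"linear":[0.4,0.09,0],"rot":[0.04,-0.02,-0.1],"hand":1},{"linear":[0.33,0.06,0],"rot":[0,0,-0.08],"hand":1},{"linear":[0,0,0],"rot":[0,0,0],"hand":1},{"linear":[0,0,-0.4],"rot":[0,0.02,0],"hand":0.85},{"linear":[0,0,-0.4],"rot":[0,0.02,0],"hand":0.85},{"linear":[0,0,0],"rot":[0,0,0],"hand":0.85},{"linear":[0,0,0],"rot":[0,0,0],"hand":0.85}]'; python3 -c "
from h import *
state()"
```

```text
clock: 14.8
tool_pos: [0.4655, 0.356, 0.1292]
orientation: [-24.9, 89.8, 160.3]
force: [0.5, -0.3, 0.5]
opening: 0.0742
t 14.8 tcp [0.4655 0.356  0.1292] x [-0.004  0.001 -1.   ] y [ 0.09  -0.996 -0.002] yjaw -84.81 F [ 0.5 -0.3  0.5] op 0.0742 q [ 56.4  17.  -18.1  -0.3 -55.   39. ]
```

```bash
python3 -m crank '[{"linear":[0,0.13,0],"rot":[0,-0.03,0.08],"hand":0.8},{"linear":[0,0,0],"rot":[0,0,0],"hand":0.8},{"linear":[0,0,-0.3],"rot":[0,0.02,0],"hand":0.8},{"linear":[0,0,-0.25],"rot":[0,0.02,0],"hand":0.8},{"linear":[0,0,0],"rot":[0,0,0],"hand":0.8},{"linear":[0,0,0],"rot":[0,0,0],"hand":0.8}]'; python3 -c "
from h import *
state()"
```

```text
clock: 15.55
tool_pos: [0.4657, 0.365, 0.096]
orientation: [-52.4, 89.8, 133.3]
force: [-0.2, 0.2, -0.2]
opening: 0.0702
t 15.55 tcp [0.4657 0.365  0.096 ] x [-0.003  0.003 -1.   ] y [ 0.098 -0.995 -0.003] yjaw -84.35 F [-0.2  0.2 -0.2] op 0.0702 q [ 56.8  19.4 -19.5  -0.3 -51.   39. ]
```

```bash
python3 -m crank '[{"linear":[-0.01,-0.02,-0.2],"rot":[-0.03,-0.03,0],"hand":0.75},{"linear":[0,0,-0.12],"rot":[0,0,0],"hand":0.75},{"linear":[0,0,0],"rot":[0,0,0],"hand":0.75},{"linear":[0,0,0],"rot":[0,0,0],"hand":0.75}]'; python3 -c "
from h import *
state()"
```

```text
clock: 16.05
tool_pos: [0.4652, 0.3637, 0.0757]
orientation: [-103.6, 90.0, 82.0]
force: [0.1, 0.4, 0.5]
opening: 0.0657
t 16.05 tcp [0.4652 0.3637 0.0757] x [ 0.  0. -1.] y [ 0.098 -0.995 -0.   ] yjaw -84.36 F [0.1 0.4 0.5] op 0.0657 q [ 57.   20.6 -21.   -0.  -48.3  38.7]
```

```bash
python3 -m crank '[{"linear":[0,0,0.04],"rot":[0,0,0],"hand":0.7},{"linear":[0,0,0],"rot":[0,0,0],"hand":0},{"linear":[0,0,0],"rot":[0,0,0],"hand":0},{"linear":[0,0,0],"rot":[0,0,0],"hand":0},{"linear":[0,0,0],"rot":[0,0,0],"hand":0}]'; python3 -c "
from h import *
state()"
```

```text
clock: 16.68
tool_pos: [0.4655, 0.3642, 0.0792]
orientation: [-123.8, 89.9, 61.9]
force: [-1.1, 0.4, -0.8]
opening: 0.0409
t 16.68 tcp [0.4655 0.3642 0.0792] x [ 0.001  0.002 -1.   ] y [ 0.098 -0.995 -0.002] yjaw -84.36 F [-1.1  0.4 -0.8] op 0.0409 q [ 57.   20.4 -20.8  -0.  -48.7  38.7]
```

```bash
python3 -m crank '[{"linear":[0,0,0.3],"rot":[0,0,0],"hand":0},{"linear":[0,0,0.6],"rot":[0,0,0],"hand":0},{"linear":[0,0,0.6],"rot":[0,0,0],"hand":0},{"linear":[0,0,0.4],"rot":[0,0,0],"hand":0},{"linear":[0,0,0],"rot":[0,0,0],"hand":0},{"linear":[-0.1,-0.4,0],"rot":[0,0,-0.1],"hand":0},{"linear":[-0.1,-0.8,0],"rot":[0,0,-0.2],"hand":0},{"linear":[-0.1,-0.9,0],"rot":[0,0,-0.2],"hand":0},{"linear":[-0.1,-0.9,0],"rot":[0,0,-0.2],"hand":0},{"linear":[-0.1,-0.9,0],"rot":[0,0,-0.2],"hand":0},{"linear":[-0.1,-0.8,0],"rot":[0,0,-0.1],"hand":0},{"linear":[0,-0.6,0],"rot":[0,0,-0.1],"hand":0},{"linear":[0,-0.3,0],"rot":[0,0,0],"hand":0},{"linear":[0,0,0],"rot":[0,0,0],"hand":0},{"linear":[0,0,0],"rot":[0,0,0],"hand":0}]'; python3 - <<'E'
from h import *
state()
s=snap('wrist');np.savez('w11.npz',**s);crop(s,0,0,640,480,1,'pics/w11.png')
E
```

```text
clock: 18.55
tool_pos: [0.4181, 0.014, 0.1812]
orientation: [25.6, 88.8, -154.6]
force: [0.3, 0.5, -0.7]
opening: 0.0411
t 18.55 tcp [0.4181 0.014  0.1812] x [-0.018 -0.009 -1.   ] y [-0.003 -1.     0.009] yjaw -90.18 F [ 0.3  0.5 -0.7] op 0.0411 q [ 29.1  -1.6 -32.8  -0.1 -59.9  60.7]
```

View pics/w11.png

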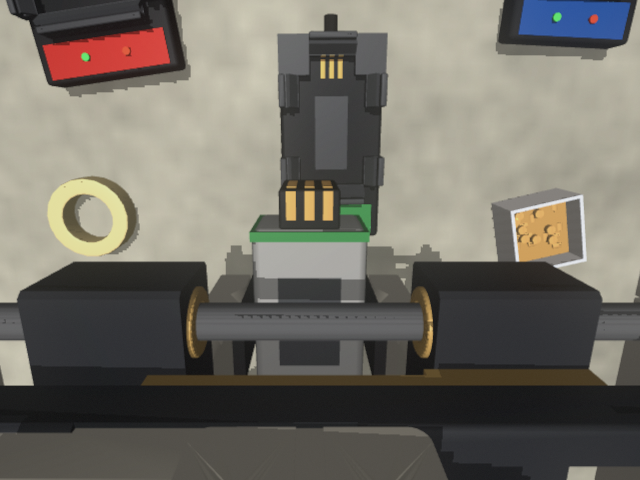

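```bash
python3 - <<'E'
from h import *
s=loadw('w11.npz');crop(s,235,5,180,255,2.3,'pics/w11c.png')
E
```

```text
(no output)
```

View pics/w11c.png

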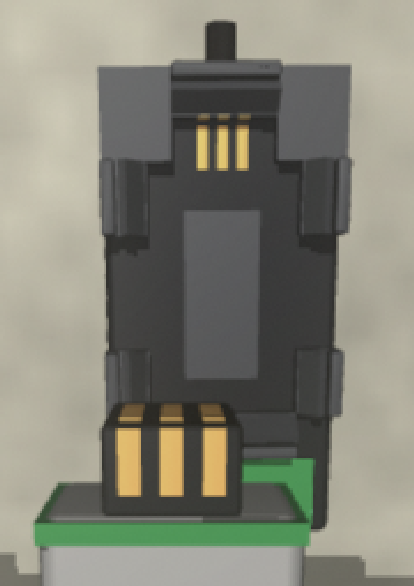

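```bash
cat >> h.py <<'E'
def charger(s,f,slab,fw,rw,label,cont,half=.018):
    S=plane(s,f(slab),.033);P=plane(s,f(fw),.041);d=S[0]-S[1]
    print('slab w',np.linalg.norm(d).round(4),'head',(np.degrees(np.arctan2(d[1],d[0]))-90).round(2),'wallw',np.linalg.norm(P[0]-P[1]).round(4))
    pts=[S.mean(0),P.mean(0)]
    if cont is not None: pts.append(plane(s,f([cont]),.024)[0])
    if label is not None:
        L=plane(s,f(label),.024);pts.append(L.mean(0));print('label',L.mean(0).round(4),[np.linalg.norm(L[0]-L[1]).round(4),np.linalg.norm(L[0]-L[2]).round(4)])
    if rw is not None:
        Q=plane(s,f(rw),.041);pts.append(Q.mean(0));print('gap ctr',((P.mean(0)+Q.mean(0))/2).round(4),np.linalg.norm(P.mean(0)-Q.mean(0)).round(4))
    c,u,h=fit(pts);print('fit head',round(float(h),2)); 
    for x in(-.0,): print('from fw end',(P.mean(0)[:2]-half*u).round(4)); 
    print('centreline pts',np.array(pts).round(4).tolist())
E
python3 - <<'E'
from h import *
s=loadw('w11.npz');f=lambda a:np.array(a)/2.3+[235-.5,5-.5]
charger(s,f,[(98,67),(350,66)],[(101,235),(349,233)],[(105,350),(342,349)],[(184,211),(258,210),(185,379),(257,378)],(223,170))
T=s['c2w']@np.linalg.inv(s['hand_eye'])
def intool(s,uv,x):
    o,dd=ray(s,uv);ct=(o-T[:3,3])@T[:3,:3]; dt=dd@T[:3,:3]; return ct+dt*((x-ct[0])/dt[:,0])[:,None]
print(intool(s,f([(35,524),(308,524)]),-.0248))
E
```

```text
slab w 0.0763 head 0.11 wallw 0.0765
label [ 0.4818 -0.0043  0.024 ] [np.float64(0.024), np.float64(0.054)]
gap ctr [ 0.4834 -0.0043  0.041 ] 0.035
fit head 0.15
from fw end [ 0.4829 -0.0044]
centreline pts [[0.5495, -0.004, 0.033], [0.5009, -0.0044, 0.041], [0.5211, -0.0046, 0.024], [0.4818, -0.0043, 0.024], [0.4658, -0.0043, 0.041]]
[[-0.0248     -0.0201704  -0.03413453]
 [-0.0248      0.02067423 -0.03411745]]
```

```bash
python3 -m crank '[{"linear":[0.5,-0.15,0],"rot":[0.1,-0.2,0.05],"hand":0},{"linear":[0.5,-0.15,0],"rot":[0,0,0],"hand":0},{"linear":[0,0,0],"rot":[0,0,0],"hand":0},{"linear":[0,0,-0.5],"rot":[0,0,0],"hand":0},{"linear":[0,0,-0.4],"rot":[0,0,0],"hand":0},{"linear":[0,0,0],"rot":[0,0,0],"hand":0},{"linear":[0,0,0],"rot":[0,0,0],"hand":0}]'; python3 - <<'E'
from h import *
state()
s=snap('wrist');np.savez('w12.npz',**s);crop(s,225,50,175,220,2.6,'pics/w12.png')
E
```

```text
clock: 19.48
tool_pos: [0.4791, 0.001, 0.1255]
orientation: [-15.8, 89.9, 164.7]
force: [0.6, 0.4, -1.4]
opening: 0.0406
t 19.48 tcp [0.4791 0.001  0.1255] x [-0.001  0.    -1.   ] y [ 0.009 -1.    -0.   ] yjaw -89.49 F [ 0.6  0.4 -1.4] op 0.0406 q [ 23.7   7.6 -31.4  -0.1 -51.1  66.9]
```

View pics/w12.png

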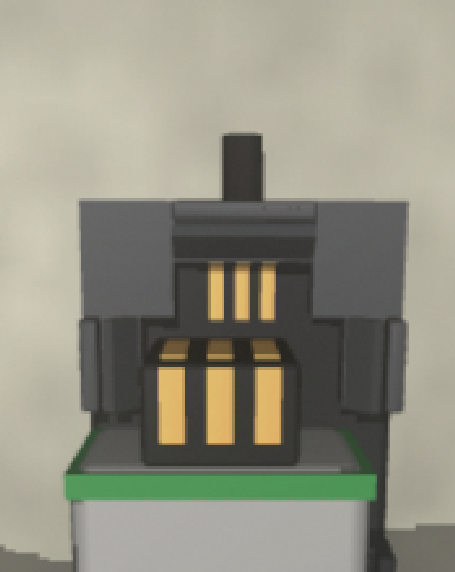

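```bash
python3 - <<'E'
from h import *
s=loadw('w12.npz');f=lambda a:np.array(a)/2.6+[225-.5,50-.5]
charger(s,f,[(79,202),(407,202)],[(82,411),(404,411)],None,None,(241.5,321))
E
```

```text
slab w 0.0764 head 0.49 wallw 0.0764
fit head 0.59
from fw end [ 0.4836 -0.0047]
centreline pts [[0.5495, -0.004, 0.033], [0.5016, -0.0046, 0.041], [0.5211, -0.0043, 0.024]]
```

```bash
python3 -m crank '[{"linear":[0.09,-0.09,0],"rot":[0,0,-0.04],"hand":0},{"linear":[0,0,0],"rot":[0,0,0],"hand":0},{"linear":[0,0,-0.4],"rot":[0,0.02,0],"hand":0},{"linear":[0,0,-0.4],"rot":[0,0.02,0],"hand":0},{"linear":[0,0,-0.1],"rot":[0,0,0],"hand":0},{"linear":[0,0,0],"rot":[0,0,0],"hand":0},{"linear":[0,0,0],"rot":[0,0,0],"hand":0}]'; python3 - <<'E'
from h import *
state()
E
```

```text
clock: 20.4
tool_pos: [0.4882, -0.0043, 0.0751]
orientation: [-138.9, 89.7, 41.4]
force: [-0.9, -0.1, -0.8]
opening: 0.0407
t 20.4 tcp [ 0.4882 -0.0043  0.0751] x [ 0.003  0.003 -1.   ] y [ 0.005 -1.    -0.003] yjaw -89.74 F [-0.9 -0.1 -0.8] op 0.0407 q [ 22.6  12.1 -33.9  -0.1 -43.7  67.8]
```

```bash
python3 -m crank '[{"linear":[-0.075,0,0],"rot":[-0.03,0.03,0],"hand":0},{"linear":[0,0,0],"rot":[0,0,0],"hand":0},{"linear":[0,0,-0.2],"rot":[0,0,0],"hand":0},{"linear":[0,0,-0.2],"rot":[0,0,0],"hand":0},{"linear":[0,0,0],"rot":[0,0,0],"hand":0},{"linear":[0,0,0],"rot":[0,0,0],"hand":0}]'; python3 - <<'E'
from h import *
state()
s=snap('wrist');crop(s,0,0,640,480,1,'pics/w13.png')
E
```

```text
clock: 21.15
tool_pos: [0.4838, -0.0041, 0.0504]
orientation: [-160.7, 89.9, 19.6]
force: [-0.0, 0.2, -1.7]
opening: 0.0408
t 21.15 tcp [ 0.4838 -0.0041  0.0504] x [ 0.002  0.001 -1.   ] y [ 0.005 -1.    -0.001] yjaw -89.72 F [-0.   0.2 -1.7] op 0.0408 q [ 22.9  13.9 -36.    0.  -40.   67.4]
```

View pics/w13.png

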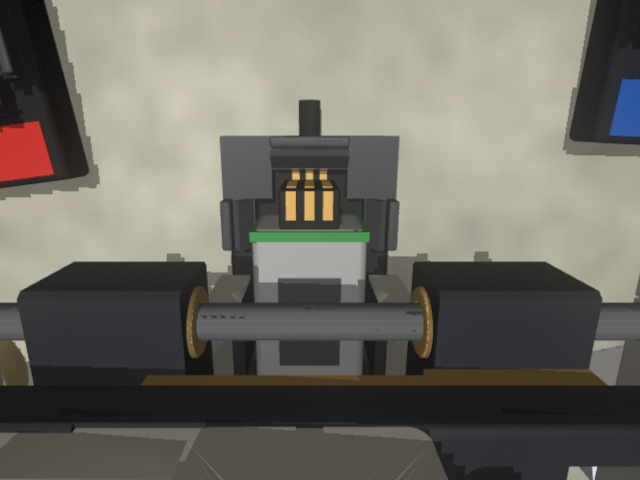

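The nose (309,205) is centred on the pocket (309,180). Lowering to about 0.030.

```bash
python3 -m crank '[{"linear":[0,0,-0.15],"rot":[0,0.01,0],"hand":0},{"linear":[0,0,-0.15],"rot":[0,0.01,0],"hand":0},{"linear":[0,0,0],"rot":[0,0,0],"hand":0},{"linear":[0,0,-0.04],"rot":[0,0.01,0],"hand":0},{"linear":[0,0,0],"rot":[0,0,0],"hand":0}]'; python3 - <<'E'
from h import *
state()
E
```

```text
clock: 21.82
tool_pos: [0.4844, -0.0039, 0.0292]
orientation: [-115.2, 89.9, 65.1]
force: [0.8, 0.1, -1.0]
opening: 0.0406
t 21.82 tcp [ 0.4844 -0.0039  0.0292] x [ 0.     0.001 -1.   ] y [ 0.005 -1.    -0.001] yjaw -89.71 F [ 0.8  0.1 -1. ] op 0.0406 q [ 22.8  16.  -37.   -0.1 -37.   67.5]
```

```bash
python3 -m crank '[{"linear":[0,0,-0.03],"rot":[0,0,0],"hand":0},{"linear":[0,0,0],"rot":[0,0,0],"hand":0}]'; python3 - <<'E'
from h import *
state()
E
python3 -m crank '[{"linear":[0,0,-0.03],"rot":[0,0,0],"hand":0},{"linear":[0,0,0],"rot":[0,0,0],"hand":0}]'; python3 - <<'E'
from h import *
state()
E
```

```text
clock: 22.08
tool_pos: [0.4847, -0.0038, 0.0295]
orientation: [-147.0, 89.9, 33.3]
force: [-0.3, -1.0, -1.3]
opening: 0.041
t 22.07 tcp [ 0.4847 -0.0038  0.0295] x [ 0.002  0.001 -1.   ] y [ 0.006 -1.    -0.001] yjaw -89.66 F [-0.3 -1.  -1.3] op 0.041 q [ 22.8  15.9 -37.   -0.  -37.   67.5]
clock: 22.32
tool_pos: [0.4851, -0.0036, 0.0292]
orientation: [-157.5, 89.8, 22.9]
force: [0.3, -0.1, -1.8]
opening: 0.041
t 22.32 tcp [ 0.4851 -0.0036  0.0292] x [ 0.003  0.001 -1.   ] y [ 0.007 -1.    -0.001] yjaw -89.62 F [ 0.3 -0.1 -1.8] op 0.041 q [ 22.9  15.9 -37.   -0.  -36.9  67.5]
```

```bash
python3 -m crank '[{"linear":[0,0,0],"rot":[0,0.03,0],"hand":0.5},{"linear":[0,0,0],"rot":[0,0,0],"hand":0.58},{"linear":[0,0,0],"rot":[0,0,0],"hand":0.62},{"linear":[0,0,0],"rot":[0,0,0],"hand":0.62},{"linear":[0,0,0.3],"rot":[0,0,0],"hand":0.62},{"linear":[0,0,0.6],"rot":[0,0,0],"hand":0.65},{"linear":[0,0,0.8],"rot":[0,0,0],"hand":1},{"linear":[0,0,0.6],"rot":[0,0,0],"hand":1},{"linear":[-0.4,0,0],"rot":[0,0,0],"hand":1},{"linear":[-0.4,0,0],"rot":[0,0,0],"hand":1},{"linear":[0,0,0],"rot":[0,0,0],"hand":1}]'; python3 - <<'E'
from h import *
state()
s=snap('wrist');np.savez('w14.npz',**s);crop(s,0,0,640,480,1,'pics/w14.png')
E
```

```text
clock: 23.7
tool_pos: [0.4353, -0.0042, 0.1706]
orientation: [-35.0, 89.9, 145.3]
force: [0.8, 0.5, -0.4]
opening: 0.0876
t 23.7 tcp [ 0.4353 -0.0042  0.1706] x [-0.001  0.001 -1.   ] y [ 0.006 -1.    -0.001] yjaw -89.65 F [ 0.8  0.5 -0.4] op 0.0876 q [ 25.5   0.2 -32.7  -0.1 -57.2  64.9]
```

View pics/w14.png

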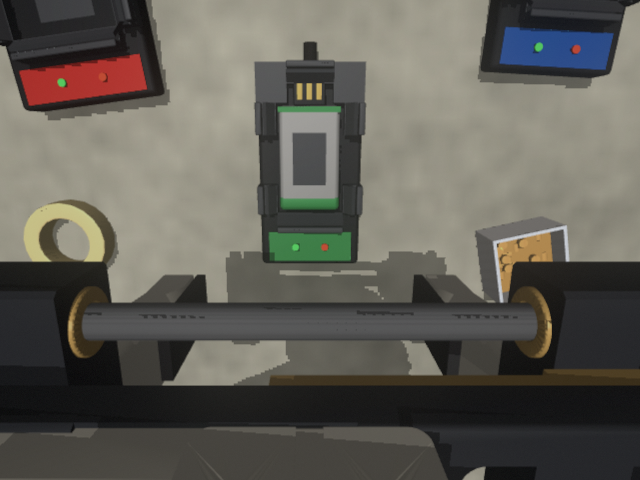

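Green is seated at (309,157). Next, blue.

```bash
python3 -m crank '[{"linear":[0,0.5,0],"rot":[0,0,0.1],"hand":1},{"linear":[0,0.9,0],"rot":[0,0,0.2],"hand":1},{"linear":[0,0.9,0],"rot":[0,0,0.2],"hand":1},{"linear":[0,0.9,0],"rot":[0,0,0.2],"hand":1},{"linear":[-0.1,0.9,0],"rot":[0,0,0.2],"hand":1},{"linear":[-0.1,0.9,0],"rot":[0,0,0.2],"hand":1},{"linear":[0,0.6,0],"rot":[0,0,0],"hand":1},{"linear":[0,0,0],"rot":[0,0,0],"hand":1},{"linear":[0,0,0],"rot":[0,0,0],"hand":1}]'; python3 - <<'E'
from h import *
state()
s=loadw('w14.npz');c=cloud(s);print('green top',np.median(c[112:195,285:335,2]), [np.median(c[a:b,e:g,2]).round(4) for a,b,e,g in((112,130,285,335),(185,197,285,335),(112,197,284,292),(112,197,328,336))])
s=loadw('w9.npz');c=cloud(s);print('yel top',[np.median(c[a:b,e:g,2]).round(4) for a,b,e,g in((110,122,285,318),(155,164,285,318),(112,160,284,290),(112,160,313,319))])
s=snap('wrist');np.savez('w15.npz',**s);crop(s,0,0,640,480,1,'pics/w15.png');crop(s,225,40,160,210,2.6,'pics/w15c.png')
E
```

```text
clock: 24.88
tool_pos: [0.4271, 0.3451, 0.1678]
orientation: [75.9, 89.8, -98.1]
force: [0.4, 0.3, 0.1]
opening: 0.0877
t 24.88 tcp [0.4271 0.3451 0.1678] x [-0.    -0.003 -1.   ] y [ 0.104 -0.995  0.003] yjaw -84.05 F [0.4 0.3 0.1] op 0.0877 q [ 59.4  11.5 -20.    0.1 -58.6  36.5]
green top 0.05363796563487519 [np.float64(0.0536), np.float64(0.0536), np.float64(0.0536), np.float64(0.0535)]
yel top [np.float64(0.0495), np.float64(0.0495), np.float64(0.0495), np.float64(0.0496)]
```

View pics/w15c.png

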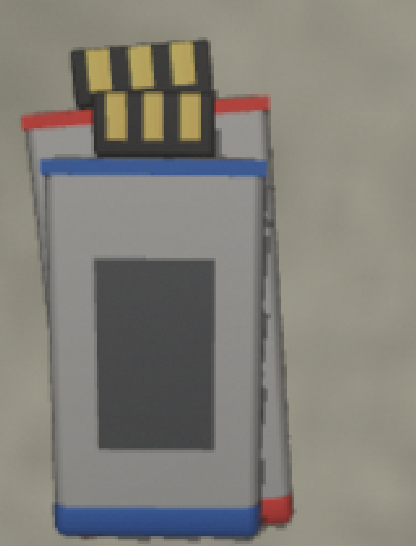

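View pics/w15.png

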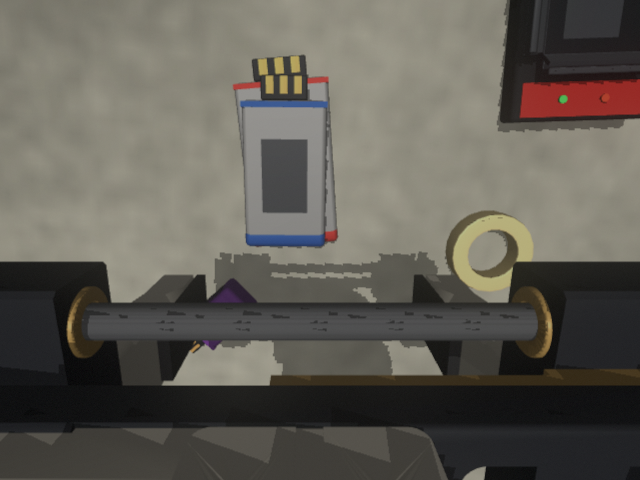

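```bash
python3 - <<'E'
from h import *
s=loadw('w15.npz');f=lambda a:np.array(a)/2.6+[225-.5,40-.5]
ed(s,'blue',*f([(41,158),(269,162)]),.074,.046)
ed(s,'red',*f([(22,116),(270,98)]),.040,.058)
L=plane(s,f([(94,259),(215,260),(98,448),(215,448)]),.074);print(L.mean(0)); a=L[:2].mean(0)-L[2:].mean(0);print(np.degrees(np.arctan2(a[1],a[0])))
# purple & red location
c=cloud(s);P=c[285:300,225:245].reshape(-1,3);print('purple',np.median(P,0))
E
```

```text
blue width 0.0526 head 4.99 front [0.5106 0.3683 0.074 ] grip [0.4648 0.3643 0.074 ]
red width 0.0644 head 9.84 front [0.5256 0.374  0.04  ] grip [0.4684 0.3641 0.04  ]
[0.46587768 0.36424926 0.074     ]
5.63839904797907
purple [0.36093692 0.39922239 0.02255292]
```

```bash
python3 -m crank '[{"linear":[0.33,0.16,0],"rot":[0.03,0,-0.1],"hand":1},{"linear":[0.3,0.15,0],"rot":[0,0,0],"hand":1},{"linear":[0,0,0],"rot":[0,0,0],"hand":1},{"linear":[0,0,-0.5],"rot":[0,0.02,0],"hand":1},{"linear":[0,0,-0.5],"rot":[0,0.02,0],"hand":1},{"linear":[0,0,-0.1],"rot":[0,0,0],"hand":1},{"linear":[0,0,0],"rot":[0,0,0],"hand":1},{"linear":[0,0,0],"rot":[0,0,0],"hand":1}]'; python3 -c "
from h import *
state()"
```

```text
clock: 25.92
tool_pos: [0.4667, 0.3576, 0.1041]
orientation: [-63.4, 89.8, 121.6]
force: [0.8, 1.0, 0.8]
opening: 0.0875
t 25.93 tcp [0.4667 0.3576 0.1041] x [-0.002  0.003 -1.   ] y [ 0.088 -0.996 -0.003] yjaw -84.97 F [0.8 1.  0.8] op 0.0875 q [ 56.4  18.6 -19.6  -0.2 -51.8  38.8]
```

```bash
python3 -m crank '[{"linear":[-0.02,0.11,0],"rot":[-0.02,-0.02,0.08],"hand":1},{"linear":[0,0,0],"rot":[0,0,0],"hand":1},{"linear":[0,0,-0.4],"rot":[0,0.01,0],"hand":0.95},{"linear":[0,0,-0.25],"rot":[0,0.01,0],"hand":0.95},{"linear":[0,0,0],"rot":[0,0,0],"hand":0.95},{"linear":[0,0,0],"rot":[0,0,0],"hand":0.95}]'; python3 -c "
from h import *
state()"
```

```text
clock: 26.68
tool_pos: [0.4666, 0.3669, 0.0677]
orientation: [-117.0, 89.7, 68.5]
force: [0.1, 0.4, 0.3]
opening: 0.0834
t 26.68 tcp [0.4666 0.3669 0.0677] x [ 0.002  0.005 -1.   ] y [ 0.097 -0.995 -0.005] yjaw -84.46 F [0.1 0.4 0.3] op 0.0834 q [ 57.   21.3 -21.3  -0.1 -47.1  38.6]
```

```bash
python3 -m crank '[{"linear":[-0.02,-0.04,-0.1],"rot":[-0.05,0.02,0],"hand":0.92},{"linear":[0,0,-0.15],"rot":[0,0.01,0],"hand":0.92},{"linear":[0,0,-0.1],"rot":[0,0,0],"hand":0.92},{"linear":[0,0,0],"rot":[0,0,0],"hand":0.92},{"linear":[0,0,0],"rot":[0,0,0],"hand":0.92}]'; python3 -c "
from h import *
state()"
```

```text
clock: 27.3
tool_pos: [0.4657, 0.3648, 0.0463]
orientation: [-102.7, 89.9, 82.8]
force: [-0.6, -0.0, 0.3]
opening: 0.0807
t 27.3 tcp [0.4657 0.3648 0.0463] x [ 0.     0.002 -1.   ] y [ 0.097 -0.995 -0.002] yjaw -84.45 F [-0.6 -0.   0.3] op 0.0807 q [ 57.   22.8 -22.5  -0.1 -44.7  38.6]
```

```bash
python3 -m crank '[{"linear":[0,0,0],"rot":[0,0,0],"hand":0},{"linear":[0,0,0],"rot":[0,0,0],"hand":0},{"linear":[0,0,0],"rot":[0,0,0],"hand":0},{"linear":[0,0,0],"rot":[0,0,0],"hand":0},{"linear":[0,0,0.2],"rot":[0,0,0],"hand":0},{"linear":[0,0,0.2],"rot":[0,0,0],"hand":0},{"linear":[0,0,0],"rot":[0,0,0],"hand":0}]'; python3 - <<'E'
from h import *
state()
s=snap('wrist');np.savez('w16.npz',**s);crop(s,0,0,640,480,1,'pics/w16.png')
E
```

```text
clock: 28.18
tool_pos: [0.4653, 0.3644, 0.0718]
orientation: [-75.7, 89.9, 109.8]
force: [0.8, 0.2, -4.5]
opening: 0.0513
t 28.18 tcp [0.4653 0.3644 0.0718] x [-0.001  0.001 -1.   ] y [ 0.096 -0.995 -0.001] yjaw -84.48 F [ 0.8  0.2 -4.5] op 0.0513 q [ 57.   20.9 -21.1  -0.1 -47.9  38.6]
```

View pics/w16.png

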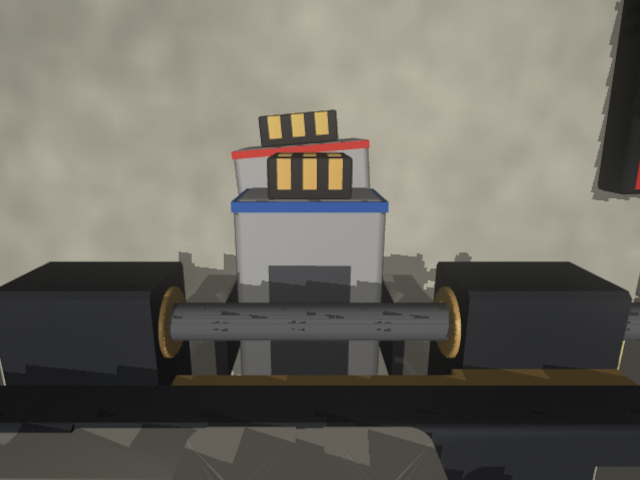

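```bash
python3 -m crank '[{"linear":[0,0,0.5],"rot":[0,0,0],"hand":0},{"linear":[0,0,0.6],"rot":[0,0,0],"hand":0},{"linear":[0,0,0.5],"rot":[0,0,0],"hand":0},{"linear":[0,0,0],"rot":[0,0,0],"hand":0},{"linear":[0.1,-0.4,0],"rot":[0,0,-0.1],"hand":0},{"linear":[0.2,-0.7,0],"rot":[0,0,-0.2],"hand":0},{"linear":[0.2,-0.8,0],"rot":[0,0,-0.2],"hand":0},{"linear":[0.2,-0.8,0],"rot":[0,0,-0.2],"hand":0},{"linear":[0.2,-0.8,0],"rot":[0,0,-0.2],"hand":0},{"linear":[0.2,-0.8,0],"rot":[0,0,-0.2],"hand":0},{"linear":[0.2,-0.8,0],"rot":[0,0,-0.2],"hand":0},{"linear":[0.2,-0.8,0],"rot":[0,0,-0.2],"hand":0},{"linear":[0.2,-0.8,0],"rot":[0,0,0],"hand":0},{"linear":[0.1,-0.8,0],"rot":[0,0,0],"hand":0},{"linear":[0,-0.6,0],"rot":[0,0,0],"hand":0},{"linear":[0,-0.3,0],"rot":[0,0,0],"hand":0},{"linear":[0,0,0],"rot":[0,0,0],"hand":0},{"linear":[0,0,0],"rot":[0,0,0],"hand":0}]'; python3 - <<'E'
from h import *
state()
s=snap('wrist');np.savez('w17.npz',**s);crop(s,0,0,640,480,1,'pics/w17.png')
E
```

```text
clock: 30.48
tool_pos: [0.5577, -0.1679, 0.1456]
orientation: [14.2, 88.0, -168.5]
force: [-0.2, 0.6, -4.0]
opening: 0.052
t 30.48 tcp [ 0.5577 -0.1679  0.1456] x [-0.035 -0.007 -0.999] y [-0.047 -0.999  0.009] yjaw -92.7 F [-0.2  0.6 -4. ] op 0.052 q [  2.7  16.7 -16.3   0.4 -59.   84.4]
```

View pics/w17.png

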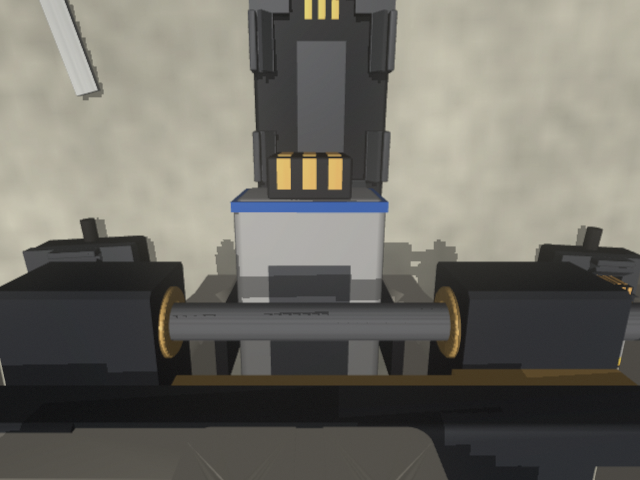

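```bash
python3 -m crank '[{"linear":[0.3,0,0.2],"rot":[0.08,-0.4,0],"hand":0},{"linear":[0.2,0,0.1],"rot":[0,0,0],"hand":0},{"linear":[0,0,0],"rot":[0,0,0],"hand":0},{"linear":[0,0,0],"rot":[0,0,0],"hand":0}]'; python3 - <<'E'
from h import *
state()
s=snap('wrist');np.savez('w18.npz',**s);crop(s,210,0,200,240,2.4,'pics/w18.png')
E
```

```text
clock: 31.02
tool_pos: [0.5913, -0.1653, 0.166]
orientation: [-171.9, 89.7, 5.6]
force: [0.3, 0.2, -3.6]
opening: 0.0516
t 31.02 tcp [ 0.5913 -0.1653  0.166 ] x [ 0.005  0.    -1.   ] y [-0.043 -0.999 -0.001] yjaw -92.48 F [ 0.3  0.2 -3.6] op 0.0516 q [  2.6  17.3 -12.4  -0.  -60.1  85. ]
```

View pics/w18.png

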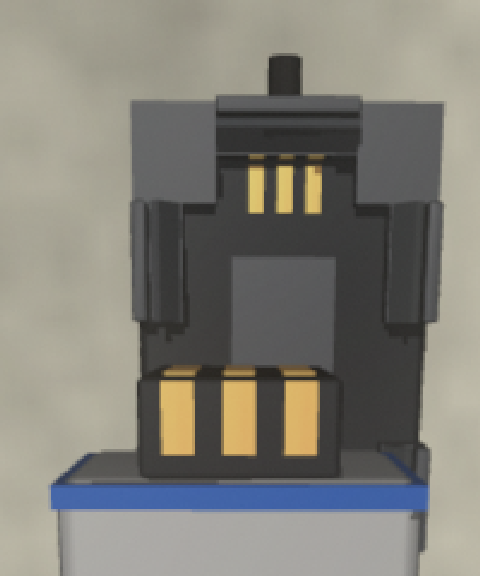

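```bash
cat >> h.py <<'E'
def intool(s,uv,x):
    T=s['c2w']@np.linalg.inv(s['hand_eye'])
    o,dd=ray(s,uv);ct=(o-T[:3,3])@T[:3,:3]; dt=dd@T[:3,:3]; return ct+dt*((x-ct[0])/dt[:,0])[:,None]
E
python3 - <<'E'
from h import *
s=loadw('w18.npz');f=lambda a:np.array(a)/2.4+[210-.5,0-.5]
charger(s,f,[(131,101),(442,102)],[(134,321),(437,322)],None,None,(285,213))
print(intool(s,f([(51,486),(428,486)]),-(.074-.0463)))
s=loadw('w17.npz');g=lambda a:np.array(a,float)
P=plane(s,g([(250,71),(394,72)]),.041);Q=plane(s,g([(254,131),(389,132)]),.041);print(P.mean(0),Q.mean(0),(P.mean(0)+Q.mean(0))/2,np.linalg.norm(P[0]-P[1]))
E
```

```text
slab w 0.0869 head -2.67 wallw 0.0869
fit head -2.45
from fw end [ 0.64   -0.1809]
centreline pts [[0.7175, -0.1842, 0.033], [0.658, -0.1817, 0.041], [0.6891, -0.1833, 0.024]]
[[-0.0277     -0.02559185 -0.04518286]
 [-0.0277      0.02626098 -0.04516317]]
[ 0.65683057 -0.18172427  0.041     ] [ 0.62164023 -0.18005558  0.041     ] [ 0.6392354  -0.18088992  0.041     ] 0.08739821640576184
```

```bash
python3 -m crank '[{"linear":[0.4,-0.13,0],"rot":[0,0.05,0],"hand":0},{"linear":[0.4,-0.12,0],"rot":[0,0,0],"hand":0},{"linear":[0,0,0],"rot":[0,0,0],"hand":0},{"linear":[0,0,-0.5],"rot":[0,0,0],"hand":0},{"linear":[0,0,-0.4],"rot":[0,0,0],"hand":0},{"linear":[0,0,-0.1],"rot":[0,0,0],"hand":0},{"linear":[0,0,0],"rot":[0,0,0],"hand":0},{"linear":[0,0,0],"rot":[0,0,0],"hand":0}]'; python3 - <<'E'
from h import *
state()
s=snap('wrist');np.savez('w19.npz',**s);crop(s,210,50,200,200,2.8,'pics/w19.png')
E
```

```text
clock: 32.08
tool_pos: [0.6376, -0.1802, 0.1051]
orientation: [-22.4, 89.9, 155.2]
force: [-0.3, -0.6, -3.8]
opening: 0.0517
t 32.08 tcp [ 0.6376 -0.1802  0.1051] x [-0.002  0.001 -1.   ] y [-0.043 -0.999 -0.001] yjaw -92.47 F [-0.3 -0.6 -3.8] op 0.0517 q [  1.   24.8  -9.6  -0.1 -55.7  86.5]
```

View pics/w19.png

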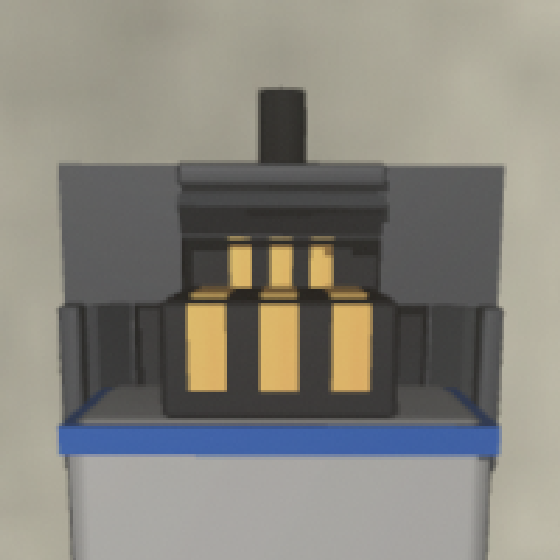

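```bash
python3 -m crank '[{"linear":[0.04,-0.01,0],"rot":[0,-0.02,0],"hand":0},{"linear":[0,0,0],"rot":[0,0,0],"hand":0},{"linear":[0,0,-0.4],"rot":[0,0.01,0],"hand":0},{"linear":[0,0,-0.3],"rot":[0,0.01,0],"hand":0},{"linear":[0,0,0],"rot":[0,0,0],"hand":0},{"linear":[0,0,0],"rot":[0,0,0],"hand":0}]'; python3 - <<'E'
from h import *
state()
s=loadw('w19.npz');f=lambda a:np.array(a)/2.8+[210-.5,50-.5]
S=plane(s,f([(58,165),(504,166)]),.033);print(S.mean(0),np.linalg.norm(S[0]-S[1]),plane(s,f([(281,288)]),.024))
E
```

```text
clock: 32.88
tool_pos: [0.6423, -0.1811, 0.0652]
orientation: [-178.5, 89.8, -1.0]
force: [-0.1, 0.3, -3.8]
opening: 0.0521
t 32.88 tcp [ 0.6423 -0.1811  0.0652] x [ 0.004 -0.    -1.   ] y [-0.043 -0.999 -0.   ] yjaw -92.44 F [-0.1  0.3 -3.8] op 0.0521 q [  1.   27.3 -11.4   0.  -51.   86.6]
[ 0.71745622 -0.18428285  0.033     ] 0.08764311227073796 [[ 0.69345105 -0.18325827  0.024     ]]
```

```bash
python3 -m crank '[{"linear":[-0.04,0,-0.1],"rot":[0,0.04,0],"hand":0},{"linear":[0,0,-0.2],"rot":[0,0.01,0],"hand":0},{"linear":[0,0,-0.15],"rot":[0,0.01,0],"hand":0},{"linear":[0,0,0],"rot":[0,0,0],"hand":0},{"linear":[0,0,0],"rot":[0,0,0],"hand":0}]'; python3 - <<'E'
from h import *
state()
s=snap('wrist');crop(s,0,0,640,480,1,'pics/w20.png')
E
```

```text
clock: 33.5
tool_pos: [0.6403, -0.1812, 0.0374]
orientation: [34.9, 90.0, -147.5]
force: [0.3, 0.0, -3.5]
opening: 0.0514
t 33.5 tcp [ 0.6403 -0.1812  0.0374] x [-0. -0. -1.] y [-0.042 -0.999  0.   ] yjaw -92.43 F [ 0.3  0.  -3.5] op 0.0514 q [  1.   29.  -12.8   0.  -48.2  86.6]
```

View pics/w20.png

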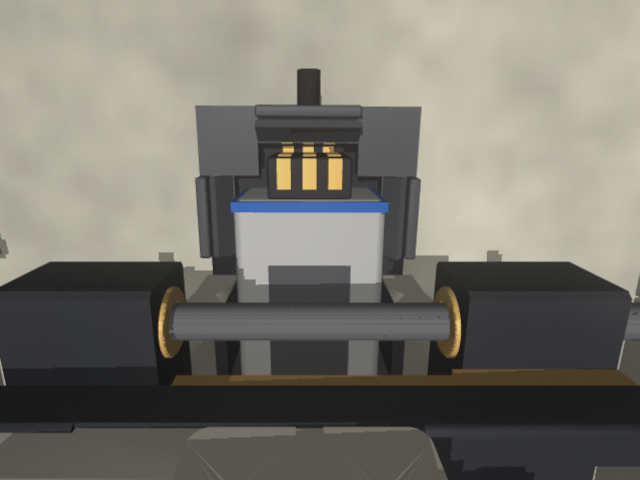

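The nose (309,175) is in the pocket. Lowering the last 7 mm.

```bash
python3 -m crank '[{"linear":[0,0,-0.08],"rot":[0,0.01,0],"hand":0},{"linear":[0,0,-0.04],"rot":[0,0,0],"hand":0},{"linear":[0,0,0],"rot":[0,0,0],"hand":0},{"linear":[0,0,-0.03],"rot":[0,0,0],"hand":0},{"linear":[0,0,0],"rot":[0,0,0],"hand":0}]'; python3 - <<'E'
from h import *
state()
E
python3 -m crank '[{"linear":[0,0,-0.03],"rot":[0,0,0],"hand":0},{"linear":[0,0,0],"rot":[0,0,0],"hand":0}]'; python3 - <<'E'
from h import *
state()
E
```

```text
clock: 34.17
tool_pos: [0.641, -0.1813, 0.0312]
orientation: [152.2, 89.9, -30.1]
force: [-0.3, 0.4, -3.8]
opening: 0.052
t 34.17 tcp [ 0.641  -0.1813  0.0312] x [ 0.001 -0.001 -1.   ] y [-0.042 -0.999  0.001] yjaw -92.39 F [-0.3  0.4 -3.8] op 0.052 q [  1.   29.4 -13.1   0.1 -47.4  86.6]
clock: 34.42
tool_pos: [0.6414, -0.1813, 0.031]
orientation: [159.0, 89.8, -23.4]
force: [0.1, 0.6, -4.5]
opening: 0.0524
t 34.42 tcp [ 0.6414 -0.1813  0.031 ] x [ 0.002 -0.001 -1.   ] y [-0.041 -0.999  0.001] yjaw -92.36 F [ 0.1  0.6 -4.5] op 0.0524 q [  1.   29.5 -13.1   0.1 -47.3  86.6]
```

```bash
python3 -m crank '[{"linear":[0,0,-0.06],"rot":[0,0.02,0],"hand":0},{"linear":[0,0,0],"rot":[0,0,0],"hand":0}]'; python3 - <<'E'
from h import *
state()
E
```

```text
clock: 34.67
tool_pos: [0.6419, -0.1813, 0.0311]
orientation: [143.2, 89.8, -39.1]
force: [0.3, -0.4, -3.7]
opening: 0.0523
t 34.67 tcp [ 0.6419 -0.1813  0.0311] x [ 0.002 -0.002 -1.   ] y [-0.04  -0.999  0.002] yjaw -92.31 F [ 0.3 -0.4 -3.7] op 0.0523 q [  1.   29.5 -13.1   0.2 -47.3  86.6]
```

```bash
python3 -m crank '[{"linear":[-0.02,0,-0.06],"rot":[0,0.02,0],"hand":0}]'; python3 - <<'E'
from h import *
state()
E
```

```text
clock: 34.8
tool_pos: [0.6421, -0.1814, 0.0305]
orientation: [142.3, 89.8, -40.0]
force: [-11.4, 7.4, 37.2]
opening: 0.0517
t 34.8 tcp [ 0.6421 -0.1814  0.0305] x [ 0.003 -0.003 -1.   ] y [-0.039 -0.999  0.003] yjaw -92.24 F [-11.4   7.4  37.2] op 0.0517 q [  1.   29.5 -13.2   0.2 -47.1  86.6]
```

A 37 N reaction under push confirms it is on the seat. Releasing.

```bash
python3 -m crank '[{"linear":[0,0,0.01],"rot":[0,0,0],"hand":0},{"linear":[0,0,0],"rot":[0,0,0],"hand":0.65},{"linear":[0,0,0],"rot":[0,0,0],"hand":0.72},{"linear":[0,0,0],"rot":[0,0,0],"hand":0.75},{"linear":[0,0,0.3],"rot":[0.02,0.03,0],"hand":0.75},{"linear":[0,0,0.6],"rot":[0,0,0],"hand":0.8},{"linear":[0,0,0.8],"rot":[0,0,0],"hand":1},{"linear":[0,0,0.6],"rot":[0,0,0],"hand":1},{"linear":[-0.5,0,0],"rot":[0,0,0],"hand":1},{"linear":[-0.6,0,0],"rot":[0,0,0],"hand":1},{"linear":[0,0,0],"rot":[0,0,0],"hand":1}]'; python3 - <<'E'
from h import *
state()
s=snap('wrist');np.savez('w21.npz',**s);crop(s,0,0,640,480,1,'pics/w21.png')
E
```

```text
clock: 36.17
tool_pos: [0.5745, -0.1821, 0.1705]
orientation: [67.4, 89.9, -114.8]
force: [0.6, 0.2, 0.4]
opening: 0.0878
t 36.17 tcp [ 0.5745 -0.1821  0.1705] x [-0.001 -0.002 -1.   ] y [-0.039 -0.999  0.002] yjaw -92.25 F [0.6 0.2 0.4] op 0.0878 q [  1.   16.2 -13.3   0.1 -60.5  86.7]
```

View pics/w21.png

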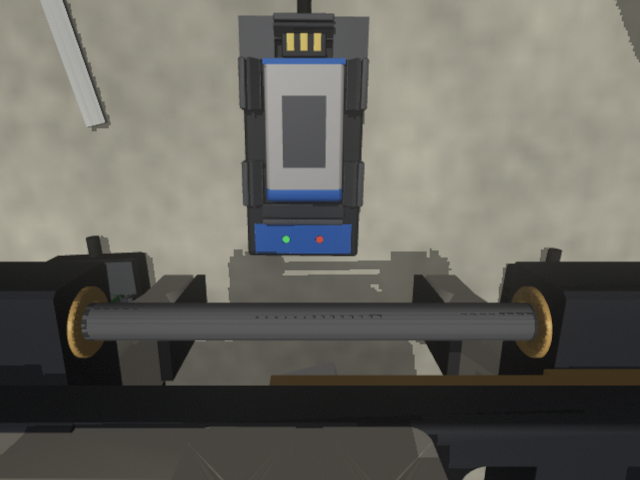

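```bash
python3 -m crank '[{"linear":[-0.1,0.5,0],"rot":[0,0,0.2],"hand":1},{"linear":[-0.2,0.9,0],"rot":[0,0,0.3],"hand":1},{"linear":[-0.25,0.9,0],"rot":[0,0,0.3],"hand":1},{"linear":[-0.25,0.9,0],"rot":[0,0,0.3],"hand":1},{"linear":[-0.25,0.9,0],"rot":[0,0,0.3],"hand":1},{"linear":[-0.25,0.9,0],"rot":[0,0,0.3],"hand":1},{"linear":[-0.25,0.9,0],"rot":[0,0,0.3],"hand":1},{"linear":[-0.25,0.9,0],"rot":[0,0,0.3],"hand":1},{"linear":[-0.25,0.9,0],"rot":[0,0,0],"hand":1},{"linear":[-0.15,0.7,0],"rot":[0,0,0],"hand":1},{"linear":[0,0.3,0],"rot":[0,0,0],"hand":1},{"linear":[0,0,0],"rot":[0,0,0],"hand":1},{"linear":[0,0,0],"rot":[0,0,0],"hand":1}]'; python3 - <<'E'
from h import *
state()
s=loadw('w21.npz');c=cloud(s);print('blue top',[np.median(c[a:b,e:g,2]).round(4) for a,b,e,g in((70,85,272,338),(175,188,272,338),(70,180,270,278),(70,180,330,338))])
s=snap('wrist');np.savez('w22.npz',**s);crop(s,0,0,640,480,1,'pics/w22.png')
E
```

```text
clock: 37.85
tool_pos: [0.4462, 0.3604, 0.1676]
orientation: [108.3, 89.7, -62.0]
force: [0.9, -0.6, 0.1]
opening: 0.0877
t 37.85 tcp [0.4462 0.3604 0.1676] x [ 0.002 -0.004 -1.   ] y [ 0.168 -0.986  0.005] yjaw -80.34 F [ 0.9 -0.6  0.1] op 0.0877 q [ 58.6  13.7 -17.2   0.3 -59.2  40.9]
blue top [np.float64(0.0576), np.float64(0.0576), np.float64(0.0576), np.float64(0.0575)]
```

View pics/w22.png

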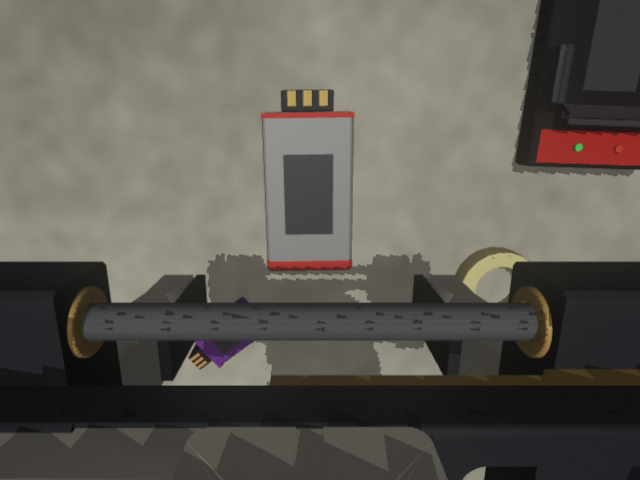

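```bash
python3 - <<'E'
from h import *
s=loadw('w22.npz');crop(s,245,80,125,200,2.9,'pics/w22c.png')
E
```

```text
(no output)
```

View pics/w22c.png

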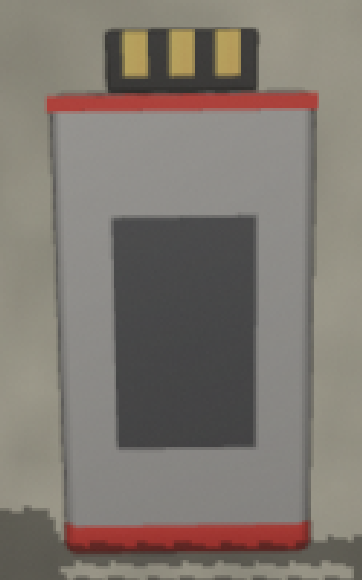

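```bash
python3 - <<'E'
from h import *
s=loadw('w22.npz');f=lambda a:np.array(a)/2.9+[245-.5,80-.5]
ed(s,'red',*f([(47,96),(319,93)]),.040,.058)
L=plane(s,f([(112,216),(258,215),(118,447),(256,446)]),.040);print(L.mean(0)); a=L[:2].mean(0)-L[2:].mean(0);print(np.degrees(np.arctan2(a[1],a[0])))
E
```

```text
red width 0.0643 head 10.27 front [0.5261 0.3741 0.04  ] grip [0.469  0.3638 0.04  ]
[0.47006355 0.3638902  0.04      ]
10.119920236877261
```

```bash
python3 -m crank '[{"linear":[0.38,0.08,0],"rot":[0.05,0.02,0.07],"hand":1},{"linear":[0,0,0],"rot":[0,0,0],"hand":1},{"linear":[0,0,-0.6],"rot":[0,0.02,0],"hand":1},{"linear":[0,0,-0.6],"rot":[0,0.02,0],"hand":1},{"linear":[0,0,-0.2],"rot":[0,0,0],"hand":1},{"linear":[0,0,0],"rot":[0,0,0],"hand":1},{"linear":[0,0,0],"rot":[0,0,0],"hand":1}]'; python3 -c "
from h import *
state()"
```

```text
clock: 38.78
tool_pos: [0.4716, 0.3605, 0.0856]
orientation: [-100.1, 89.8, 89.5]
force: [-0.1, -0.2, 0.4]
opening: 0.0874
t 38.77 tcp [0.4716 0.3605 0.0856] x [ 0.     0.003 -1.   ] y [ 0.167 -0.986 -0.003] yjaw -80.39 F [-0.1 -0.2  0.4] op 0.0874 q [ 56.2  20.2 -20.1  -0.1 -49.6  43.5]
```

```bash
python3 -m crank '[{"linear":[-0.04,0.06,0],"rot":[-0.03,0,0.08],"hand":1},{"linear":[0,0,0],"rot":[0,0,0],"hand":1},{"linear":[0,0,-0.3],"rot":[0,0.01,0],"hand":1},{"linear":[0,0,-0.2],"rot":[0,0.01,0],"hand":1},{"linear":[0,0,0],"rot":[0,0,0],"hand":1},{"linear":[0,0,0],"rot":[0,0,0],"hand":1}]'; python3 - <<'E'
from h import *
state()
s=snap('wrist');crop(s,0,0,640,480,1,'pics/w23.png')
E
```

```text
clock: 39.52
tool_pos: [0.4695, 0.3655, 0.0559]
orientation: [-103.7, 89.8, 86.4]
force: [0.4, 0.8, 0.5]
opening: 0.0876
t 39.52 tcp [0.4695 0.3655 0.0559] x [ 0.     0.003 -1.   ] y [ 0.175 -0.985 -0.003] yjaw -79.92 F [0.4 0.8 0.5] op 0.0876 q [ 56.6  22.3 -21.5  -0.1 -46.   43.5]
```

View pics/w23.png

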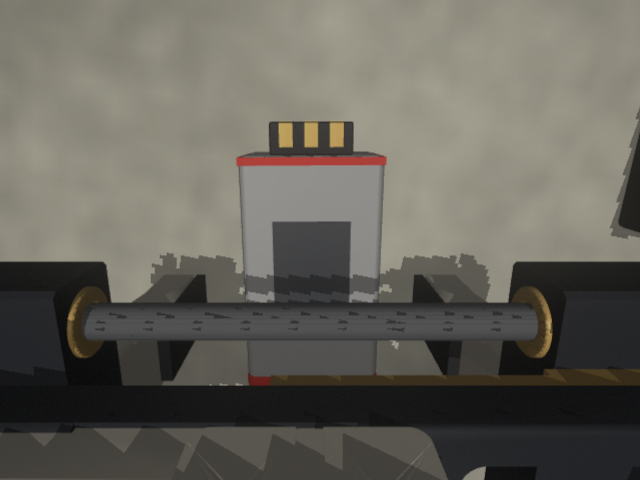

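```bash
python3 -m crank '[{"linear":[0,-0.02,-0.2],"rot":[-0.03,0,0],"hand":1},{"linear":[0,0,-0.3],"rot":[0,0.01,0],"hand":1},{"linear":[0,0,-0.25],"rot":[0,0.01,0],"hand":1},{"linear":[0,0,0],"rot":[0,0,0],"hand":1},{"linear":[0,0,0],"rot":[0,0,0],"hand":1}]'; python3 -c "
from h import *
state()"
```

```text
clock: 40.2
tool_pos: [0.4697, 0.3642, 0.0088]
orientation: [-53.0, 89.9, 137.1]
force: [-0.6, 1.5, 0.9]
opening: 0.0875
t 40.2 tcp [0.4697 0.3642 0.0088] x [-0.001  0.001 -1.   ] y [ 0.175 -0.985 -0.001] yjaw -79.93 F [-0.6  1.5  0.9] op 0.0875 q [ 56.6  25.9 -23.7  -0.1 -40.4  43.6]
```

```bash
python3 -m crank '[{"linear":[0,0,0],"rot":[0,0,0],"hand":0},{"linear":[0,0,0],"rot":[0,0,0],"hand":0},{"linear":[0,0,0],"rot":[0,0,0],"hand":0},{"linear":[0,0,0],"rot":[0,0,0],"hand":0}]'; python3 -c "
from h import *
state()"
python3 -m crank '[{"linear":[0,0,0.2],"rot":[0,0,0],"hand":0},{"linear":[0,0,0.2],"rot":[0,0,0],"hand":0},{"linear":[0,0,0],"rot":[0,0,0],"hand":0}]'; python3 - <<'E'
from h import *
state()
s=snap('wrist');np.savez('w24.npz',**s);crop(s,0,0,640,480,1,'pics/w24.png')
E
```

```text
clock: 40.7
tool_pos: [0.4702, 0.3649, 0.0101]
orientation: [-106.0, 89.8, 84.1]
force: [1.0, -0.1, -3.2]
opening: 0.0638
t 40.7 tcp [0.4702 0.3649 0.0101] x [ 0.     0.003 -1.   ] y [ 0.175 -0.985 -0.003] yjaw -79.93 F [ 1.  -0.1 -3.2] op 0.0638 q [ 56.6  25.8 -23.7  -0.1 -40.4  43.6]
clock: 41.08
tool_pos: [0.4693, 0.3639, 0.0349]
orientation: [-47.4, 89.9, 142.6]
force: [0.4, -0.0, -6.1]
opening: 0.0638
t 41.08 tcp [0.4693 0.3639 0.0349] x [-0.002  0.001 -1.   ] y [ 0.174 -0.985 -0.001] yjaw -79.96 F [ 0.4 -0.  -6.1] op 0.0638 q [ 56.6  23.8 -22.6  -0.2 -43.6  43.6]
```

View pics/w24.png

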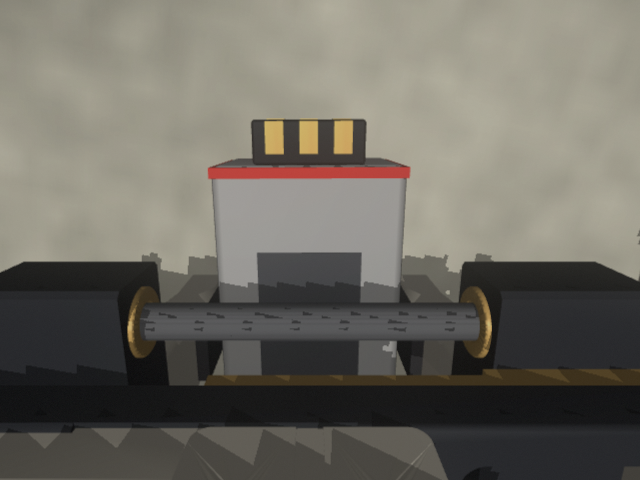

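```bash
python3 -m crank '[{"linear":[0,0,0.5],"rot":[0,0,0],"hand":0},{"linear":[0,0,0.6],"rot":[0,0,0],"hand":0},{"linear":[0,0,0.6],"rot":[0,0,0],"hand":0},{"linear":[0,0,0.5],"rot":[0,0,0],"hand":0},{"linear":[0.1,-0.2,0],"rot":[0,0,-0.1],"hand":0},{"linear":[0.2,-0.5,0],"rot":[0,0,-0.15],"hand":0},{"linear":[0.25,-0.6,0],"rot":[0,0,-0.15],"hand":0},{"linear":[0.25,-0.6,0],"rot":[0,0,-0.15],"hand":0},{"linear":[0.2,-0.6,0],"rot":[0,0,-0.15],"hand":0},{"linear":[0.1,-0.4,0],"rot":[0,0,0],"hand":0},{"linear":[0,-0.2,0],"rot":[0,-0.1,0],"hand":0},{"linear":[0,0,0],"rot":[0,0,0],"hand":0},{"linear":[0,0,0],"rot":[0,0,0],"hand":0}]'; python3 - <<'E'
from h import *
state()
s=snap('wrist');np.savez('w25.npz',**s);crop(s,0,0,640,480,1,'pics/w25.png')
E
```

```text
clock: 42.75
tool_pos: [0.5277, 0.1623, 0.1543]
orientation: [32.4, 89.0, -141.5]
force: [0.2, 0.3, -5.6]
opening: 0.0638
t 42.75 tcp [0.5277 0.1623 0.1543] x [-0.014 -0.011 -1.   ] y [ 0.105 -0.994  0.009] yjaw -83.96 F [ 0.2  0.3 -5.6] op 0.0638 q [ 37.4  13.  -20.    0.  -58.   58.6]
```

View pics/w25.png

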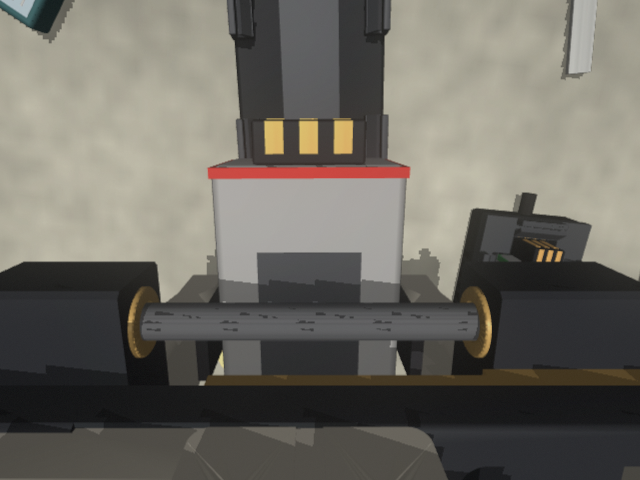

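```bash
python3 -m crank '[{"linear":[0.4,0.1,0.2],"rot":[0.12,-0.16,0],"hand":0},{"linear":[0.4,0.05,0.2],"rot":[0,0,0],"hand":0},{"linear":[0,0,0],"rot":[0,0,0],"hand":0},{"linear":[0,0,0],"rot":[0,0,0],"hand":0}]'; python3 - <<'E'
from h import *
state()
s=snap('wrist');np.savez('w26.npz',**s);crop(s,200,0,220,200,2.7,'pics/w26.png')
E
```

```text
clock: 43.3
tool_pos: [0.5753, 0.1747, 0.1779]
orientation: [-0.5, 89.9, -174.3]
force: [-0.3, -0.4, -4.7]
opening: 0.0639
t 43.3 tcp [0.5753 0.1747 0.1779] x [-0.001 -0.    -1.   ] y [ 0.109 -0.994 -0.   ] yjaw -83.72 F [-0.3 -0.4 -4.7] op 0.0639 q [ 35.5  15.7 -12.8  -0.  -61.5  60.8]
```

View pics/w26.png

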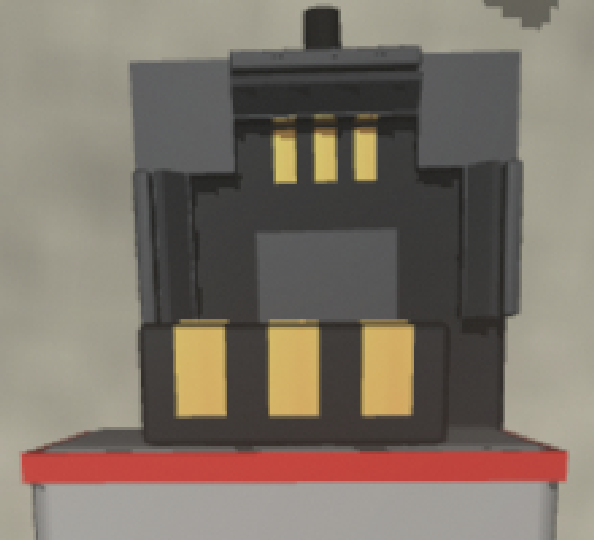

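```bash
python3 - <<'E'
from h import *
s=loadw('w26.npz');f=lambda a:np.array(a)/2.7+[200-.5,0-.5]
charger(s,f,[(130,63),(522,52)],[(138,324),(520,315)],None,None,(325,183),.025)
print(intool(s,f([(22,452),(567,451)]),-.030))
s=loadw('w25.npz')
P=plane(s,[(230,38),(390,35)],.041);Q=plane(s,[(237,119),(388,115)],.041);print(P.mean(0),Q.mean(0),(P.mean(0)+Q.mean(0))/2,np.linalg.norm(P[0]-P[1]),np.linalg.norm(P.mean(0)-Q.mean(0)))
E
```

```text
slab w 0.1 head 7.72 wallw 0.1004
fit head 7.19
from fw end [0.6283 0.1711]
centreline pts [[0.717, 0.1822, 0.033], [0.6531, 0.1742, 0.041], [0.6887, 0.1789, 0.024]]
[[-0.03       -0.03189668 -0.05678229]
 [-0.03        0.0321159  -0.05687632]]
[0.65031222 0.17327921 0.041     ] [0.60305123 0.16665173 0.041     ] [0.62668172 0.16996547 0.041     ] 0.09893535252460395 0.04772341866162905
```

```bash
python3 -m crank '[{"linear":[0.4,-0.03,0],"rot":[0,0,0.1],"hand":0},{"linear":[0.42,-0.03,0],"rot":[0,0,0.1],"hand":0},{"linear":[0,0,0],"rot":[0,0,0],"hand":0},{"linear":[0,0,-0.5],"rot":[0,0.01,0],"hand":0},{"linear":[0,0,-0.5],"rot":[0,0.01,0],"hand":0},{"linear":[0,0,-0.1],"rot":[0,0,0],"hand":0},{"linear":[0,0,0],"rot":[0,0,0],"hand":0},{"linear":[0,0,0],"rot":[0,0,0],"hand":0}]'; python3 - <<'E'
from h import *
state()
s=snap('wrist');np.savez('w27.npz',**s);crop(s,180,0,260,220,2.3,'pics/w27.png')
E
```

```text
clock: 44.35
tool_pos: [0.6212, 0.1725, 0.1117]
orientation: [-9.8, 89.8, 177.7]
force: [-0.1, -1.0, -5.1]
opening: 0.0635
t 44.35 tcp [0.6212 0.1725 0.1117] x [-0.003  0.    -1.   ] y [ 0.131 -0.991 -0.001] yjaw -82.49 F [-0.1 -1.  -5.1] op 0.0635 q [ 32.8  23.  -11.5  -0.1 -55.7  64.8]
```

View pics/w27.png

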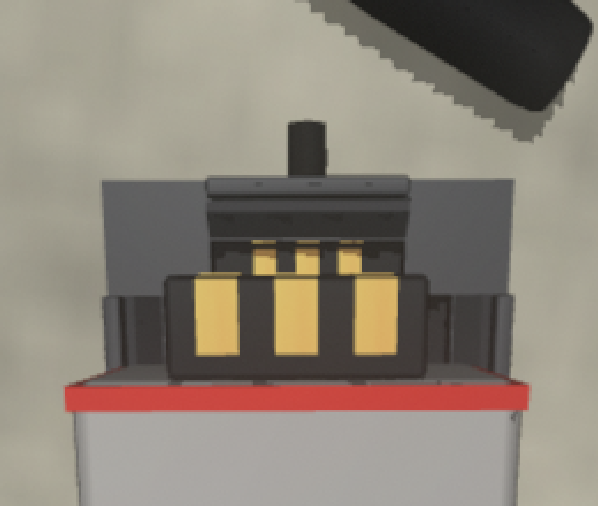

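```bash
python3 - <<'E'
from h import *
s=loadw('w27.npz');f=lambda a:np.array(a)/2.3+[180-.5,0-.5]
S=plane(s,f([(102,180),(515,179)]),.033);d=S[0]-S[1];h=np.arctan2(d[1],d[0])-np.pi/2;print(S.mean(0),np.linalg.norm(d),np.degrees(h),S.mean(0)[:2]-.0896*np.array([np.cos(h),np.sin(h)]))
E
python3 -m crank '[{"linear":[0.13,-0.025,0],"rot":[0,-0.03,-0.04],"hand":0},{"linear":[0,0,0],"rot":[0,0,0],"hand":0},{"linear":[0,0,-0.3],"rot":[0,0.01,0],"hand":0},{"linear":[0,0,-0.3],"rot":[0,0.01,0],"hand":0},{"linear":[0,0,0],"rot":[0,0,0],"hand":0},{"linear":[0,0,0],"rot":[0,0,0],"hand":0}]'; python3 - <<'E'
from h import *
state()
E
```

```text
[0.71736224 0.18243137 0.033     ] 0.099722050109656 7.625093665333805 [0.62855453 0.1705423 ]
clock: 45.15
tool_pos: [0.6299, 0.1709, 0.0739]
orientation: [-40.0, 89.9, 147.3]
force: [1.1, -1.4, -4.5]
opening: 0.0638
t 45.15 tcp [0.6299 0.1709 0.0739] x [-0.001  0.001 -1.   ] y [ 0.127 -0.992 -0.001] yjaw -82.72 F [ 1.1 -1.4 -4.5] op 0.0638 q [ 32.2  25.8 -12.7  -0.1 -51.6  65.1]
```

```bash
python3 -m crank '[{"linear":[-0.01,0,-0.25],"rot":[0,0,0],"hand":0},{"linear":[0,0,-0.25],"rot":[0,0.01,0],"hand":0},{"linear":[0,0,0],"rot":[0,0,0],"hand":0},{"linear":[0,0,0],"rot":[0,0,0],"hand":0}]'; python3 - <<'E'
from h import *
state()
s=snap('wrist');crop(s,0,0,640,480,1,'pics/w28.png')
E
```

```text
clock: 45.65
tool_pos: [0.6294, 0.171, 0.0419]
orientation: [-28.5, 89.9, 158.8]
force: [-0.1, -0.4, -5.3]
opening: 0.0638
t 45.65 tcp [0.6294 0.171  0.0419] x [-0.002  0.001 -1.   ] y [ 0.127 -0.992 -0.001] yjaw -82.7 F [-0.1 -0.4 -5.3] op 0.0638 q [ 32.3  27.8 -14.3  -0.1 -48.   65.1]
```

View pics/w28.png

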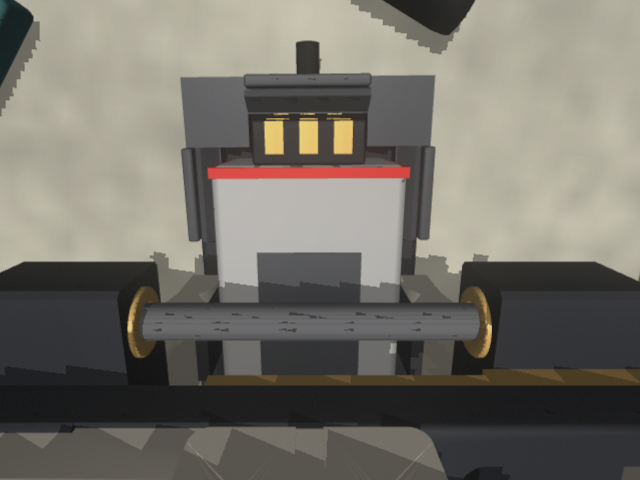

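The red nose (309,138) is centred in its pocket (307,100). Lowering to the seat.

```bash
python3 -m crank '[{"linear":[0,0,-0.08],"rot":[0,0,0],"hand":0},{"linear":[0,0,-0.05],"rot":[0,0,0],"hand":0},{"linear":[0,0,0],"rot":[0,0,0],"hand":0}]'; python3 - <<'E'
from h import *
state()
E
python3 -m crank '[{"linear":[0,0,-0.03],"rot":[0,0,0],"hand":0}]'; python3 - <<'E'
from h import *
state()
E
```

```text
clock: 46.08
tool_pos: [0.6298, 0.1713, 0.0344]
orientation: [-73.4, 89.9, 113.9]
force: [0.3, -0.2, -5.6]
opening: 0.0636
t 46.08 tcp [0.6298 0.1713 0.0344] x [-0.001  0.001 -1.   ] y [ 0.127 -0.992 -0.002] yjaw -82.7 F [ 0.3 -0.2 -5.6] op 0.0636 q [ 32.3  28.3 -14.7  -0.1 -47.   65.1]
clock: 46.2
tool_pos: [0.63, 0.1713, 0.034]
orientation: [-97.4, 89.9, 89.9]
force: [-9.0, -1.0, 17.1]
opening: 0.064
t 46.2 tcp [0.63   0.1713 0.034 ] x [ 0.     0.001 -1.   ] y [ 0.128 -0.992 -0.001] yjaw -82.67 F [-9.  -1.  17.1] op 0.064 q [ 32.3  28.3 -14.7  -0.1 -46.9  65.1]
```

Contact at TCP z = 0.034, the expected height, with a 17 N reaction. Releasing.

```bash
python3 -m crank '[{"linear":[0,0,0],"rot":[0,0,0],"hand":0.76},{"linear":[0,0,0],"rot":[0,0,0],"hand":0.84},{"linear":[0,0,0],"rot":[0,0,0],"hand":0.88},{"linear":[0,0,0],"rot":[0,0,0],"hand":0.88},{"linear":[0,0,0.3],"rot":[0,0,0],"hand":0.88},{"linear":[0,0,0.6],"rot":[0,0,0],"hand":0.9},{"linear":[0,0,0.8],"rot":[0,0,0],"hand":1},{"linear":[0,0,0.6],"rot":[0,0,0],"hand":1},{"linear":[-0.5,0,0],"rot":[0,0,0],"hand":1},{"linear":[-0.6,0,0],"rot":[0,0,0],"hand":1},{"linear":[0,0,0],"rot":[0,0,0],"hand":1}]'; python3 - <<'E'
from h import *
state()
s=snap('wrist');np.savez('w29.npz',**s);crop(s,0,0,640,480,1,'pics/w29.png')
E
```

```text
clock: 47.58
tool_pos: [0.5659, 0.1719, 0.1876]
orientation: [-161.1, 89.3, 26.3]
force: [1.0, -0.1, 0.2]
opening: 0.0878
t 47.58 tcp [0.5659 0.1719 0.1876] x [ 0.012  0.006 -1.   ] y [ 0.129 -0.992 -0.004] yjaw -82.6 F [ 1.  -0.1  0.2] op 0.0878 q [ 35.9  13.9 -14.1   0.1 -61.3  61.4]
```

View pics/w29.png

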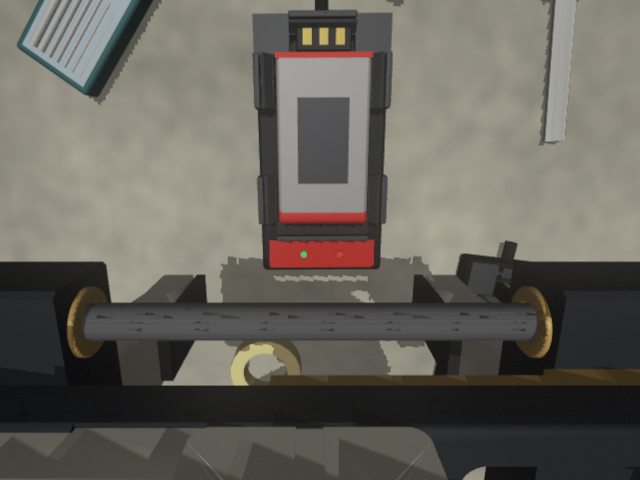

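```bash
python3 -m crank '[{"linear":[-0.4,0.5,0.1],"rot":[0,0,0],"hand":1},{"linear":[-0.5,0.8,0.2],"rot":[0,0,0],"hand":1},{"linear":[-0.5,0.8,0.2],"rot":[0,0,0],"hand":1},{"linear":[-0.5,0.8,0.2],"rot":[0,0,0],"hand":1},{"linear":[-0.5,0.8,0],"rot":[0,0,0],"hand":1},{"linear":[-0.5,0.8,0],"rot":[0,0,0],"hand":1},{"linear":[-0.5,0.8,0],"rot":[0,0,0],"hand":1},{"linear":[-0.5,0.8,0],"rot":[0,0,0],"hand":1},{"linear":[-0.3,0.8,0],"rot":[0,0,0],"hand":1},{"linear":[0,0.4,0],"rot":[0,0,0],"hand":1},{"linear":[0,0,0],"rot":[0,0,0],"hand":1},{"linear":[0,0,0],"rot":[0,0,0],"hand":1}]'; python3 - <<'E'
from h import *
state()
s=loadw('w29.npz');c=cloud(s);print('red top',[np.median(c[a:b,e:g,2]).round(4) for a,b,e,g in((65,85,288,360),(190,208,288,360),(65,205,285,295),(355-290+0,205,355,365))])
t=snap('top');np.savez('top9.npz',**t);crop(t,0,0,640,480,1,'pics/top9.png')
t0=load('top0.npz')
for n,(u,v,w,h) in dict(tub=(380,290,40,42),cal=(298,120,45,90),purple=(122,315,40,40)).items():
    d=np.abs(t['image'][v:v+h,u:u+w].astype(int)-t0['image'][v:v+h,u:u+w]).mean();print(n,d.round(2))
E
```

```text
clock: 49.12
tool_pos: [0.3133, 0.628, 0.2359]
orientation: [-162.9, 88.8, 24.3]
force: [0.3, -0.4, -0.3]
opening: 0.0873
t 49.12 tcp [0.3133 0.628  0.2359] x [ 0.019  0.008 -1.   ] y [ 0.126 -0.992 -0.006] yjaw -82.79 F [ 0.3 -0.4 -0.3] op 0.0873 q [ 79.9  22.2   4.    1.  -71.1  17. ]
red top [np.float64(0.0636), np.float64(0.0636), np.float64(0.0635), np.float64(0.0635)]
tub 2.85
cal 2.8
purple 2.63
```

View pics/top9.png

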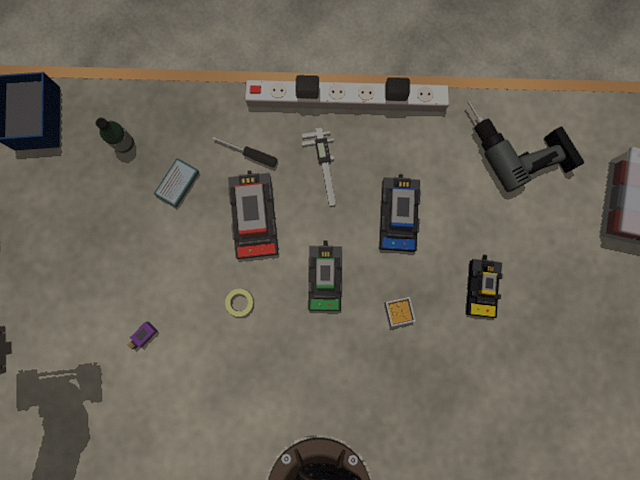

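All four packs are in their chargers. The tub (400,312), calliper (322,160) and purple pack (143,335) haven't moved. Handing in.

```bash
python3 -c "
from plant import ticket
print(ticket.close_job())"
```

```text
the job is handed in; nothing more can be done
None
```

All four packs are on charge. I moved them yellow, green, blue, red, each lowered nose-first into its own charger, and handed the job in at about 49 s of the 131 s allowed.

**Seating:** After each release the wrist camera's depth put the pack tops at 49.5, 53.6, 57.6 and 63.6 mm in the same order. A fully home pack should read 50, 54, 58 and 64 mm. Front, back and both sides of each pack agreed to 0.1 mm, so they sit flat.

**Left alone:** The tub, the calliper and the purple look-alike match their starting places in the final top view, apart from image noise.

**What disagreed:**
- **Yellow charger position:** the wrist and fixed cameras differed by about 3–5 mm across the charger. I went with the wrist view, checked close up, and the fit was clean.
- **Contact with the seat:** the force reading didn't show contact for yellow and green. There I relied on the arm stopping at the expected height, then on the depth check. For blue and red I read the force while pushing down, which gave about 37 N and 17 N and confirmed contact.

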